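Move a row of vials to the viewing rack in the same order

TASK

The vials are logged by their place in the row, so move the four of them from the steel rack into the white rack one at a time and in the same order: start with the vial next to the steel rack's thumb tab, which goes in the place next to the white rack's thumb tab, then the next vial into the next place, and so on to the far end. Carry them upright and set each one down on the bottom of its place without dropping it. Leave the yellow dish and the black-capped canister where they are.

Things in the scene. Friction and masses are not known exactly. Their poses are not given: they have to be found in the camera images.
- steel_rack: Bare grey steel rack with two decks on legs; holds one vial in each place, in any order. Fixed; 58 mm wide (x), 186 mm long (y). Origin: its centre at table height, z up. A flat thumb tab (26 mm wide, 21 mm long) on its +y end; place 1 is next to the tab. Places 1 to 4: y = +69, +23, -23, -69 mm, x = 0; 38 mm across, holes in the top deck (z = 26 mm); vials stand on the lower deck (z = 11 mm).
- white_rack: White moulded plastic rack, empty at the start. Fixed; 58 mm wide (x), 186 mm long (y). Origin: its centre at table height, z up. A flat thumb tab (26 mm wide, 21 mm long) on its +y end; place 1 is next to the tab. Places 1 to 4: y = +69, +23, -23, -69 mm, x = 0; 38 mm across, with bevelled mouths (43 mm) at z = 26 mm and flat bottoms at z = 11 mm.
- vial_a: Glass sample vial with a screw cap, standing upright; body 22 mm in diameter and 42 mm high, cap above it up to 54 mm (grip the body, not the cap: only the lower 42 mm are solid to the fingers); about 30 g. Origin: centre of its underside, z up along its axis. Black cap, purple contents.
- vial_b: Glass sample vial with a screw cap, standing upright; body 22 mm in diameter and 42 mm high, cap above it up to 54 mm (grip the body, not the cap: only the lower 42 mm are solid to the fingers); about 30 g. Origin: centre of its underside, z up along its axis. White ribbed cap, blue contents; twin of vial_d. Only its place in the row matters.
- vial_c: Glass sample vial with a screw cap, standing upright; body 22 mm in diameter and 42 mm high, cap above it up to 54 mm (grip the body, not the cap: only the lower 42 mm are solid to the fingers); about 30 g. Origin: centre of its underside, z up along its axis. White ribbed cap, purple contents.
- vial_d: Glass sample vial with a screw cap, standing upright; body 22 mm in diameter and 42 mm high, cap above it up to 54 mm (grip the body, not the cap: only the lower 42 mm are solid to the fingers); about 30 g. Origin: centre of its underside, z up along its axis. White ribbed cap, blue contents; twin of vial_b. Only its place in the row matters.
- dish: Flat yellow covered dish, 62 mm in diameter, 7 mm high, lying loose on the table between the racks; not to be moved. Origin: centre of its underside.
- canister: Screw-top canister with a black cap and white body, 39 mm in diameter, 54 mm high, standing loose behind the racks; not to be moved. Origin: centre of its underside.
There are look-alikes about, which are no part of the job. What is shaped like the vial_a but turquoise is not meant.

How it is judged:
On the way, in this order (a step that is already met when the one before it is completed fails the run):
1. the first vial from the steel rack's tab end stands in place 1 of the white rack, the vials before it in the places before, and those after it are still in the steel rack (((x of vial_a in the frame of white_rack between -0.01 and 0.01 m and y of vial_a in the frame of white_rack between 0.059 and 0.079 m and z of vial_a in the frame of white_rack between 0.007 and 0.015 m) or (x of vial_b in the frame of white_rack between -0.01 and 0.01 m and y of vial_b in the frame of white_rack between 0.059 and 0.079 m and z of vial_b in the frame of white_rack between 0.007 and 0.015 m) or (x of vial_c in the frame of white_rack between -0.01 and 0.01 m and y of vial_c in the frame of white_rack between 0.059 and 0.079 m and z of vial_c in the frame of white_rack between 0.007 and 0.015 m) or (x of vial_d in the frame of white_rack between -0.01 and 0.01 m and y of vial_d in the frame of white_rack between 0.059 and 0.079 m and z of vial_d in the frame of white_rack between 0.007 and 0.015 m)) and ((x of vial_a in the frame of steel_rack between -0.01 and 0.01 m and y of vial_a in the frame of steel_rack between 0.013 and 0.033 m and z of vial_a in the frame of steel_rack between 0.007 and 0.015 m) or (x of vial_b in the frame of steel_rack between -0.01 and 0.01 m and y of vial_b in the frame of steel_rack between 0.013 and 0.033 m and z of vial_b in the frame of steel_rack between 0.007 and 0.015 m) or (x of vial_c in the frame of steel_rack between -0.01 and 0.01 m and y of vial_c in the frame of steel_rack between 0.013 and 0.033 m and z of vial_c in the frame of steel_rack between 0.007 and 0.015 m) or (x of vial_d in the frame of steel_rack between -0.01 and 0.01 m and y of vial_d in the frame of steel_rack between 0.013 and 0.033 m and z of vial_d in the frame of steel_rack between 0.007 and 0.015 m)) and ((x of vial_a in the frame of steel_rack between -0.01 and 0.01 m and y of vial_a in the frame of steel_rack between -0.033 and -0.013 m and z of vial_a in the frame of steel_rack between 0.007 and 0.015 m) or (x of vial_b in the frame of steel_rack between -0.01 and 0.01 m and y of vial_b in the frame of steel_rack between -0.033 and -0.013 m and z of vial_b in the frame of steel_rack between 0.007 and 0.015 m) or (x of vial_c in the frame of steel_rack between -0.01 and 0.01 m and y of vial_c in the frame of steel_rack between -0.033 and -0.013 m and z of vial_c in the frame of steel_rack between 0.007 and 0.015 m) or (x of vial_d in the frame of steel_rack between -0.01 and 0.01 m and y of vial_d in the frame of steel_rack between -0.033 and -0.013 m and z of vial_d in the frame of steel_rack between 0.007 and 0.015 m)) and ((x of vial_a in the frame of steel_rack between -0.01 and 0.01 m and y of vial_a in the frame of steel_rack between -0.079 and -0.059 m and z of vial_a in the frame of steel_rack between 0.007 and 0.015 m) or (x of vial_b in the frame of steel_rack between -0.01 and 0.01 m and y of vial_b in the frame of steel_rack between -0.079 and -0.059 m and z of vial_b in the frame of steel_rack between 0.007 and 0.015 m) or (x of vial_c in the frame of steel_rack between -0.01 and 0.01 m and y of vial_c in the frame of steel_rack between -0.079 and -0.059 m and z of vial_c in the frame of steel_rack between 0.007 and 0.015 m) or (x of vial_d in the frame of steel_rack between -0.01 and 0.01 m and y of vial_d in the frame of steel_rack between -0.079 and -0.059 m and z of vial_d in the frame of steel_rack between 0.007 and 0.015 m))), for 0.2 s.
2. the second vial from the steel rack's tab end stands in place 2 of the white rack, the vials before it in the places before, and those after it are still in the steel rack (((x of vial_a in the frame of white_rack between -0.01 and 0.01 m and y of vial_a in the frame of white_rack between 0.059 and 0.079 m and z of vial_a in the frame of white_rack between 0.007 and 0.015 m) or (x of vial_b in the frame of white_rack between -0.01 and 0.01 m and y of vial_b in the frame of white_rack between 0.059 and 0.079 m and z of vial_b in the frame of white_rack between 0.007 and 0.015 m) or (x of vial_c in the frame of white_rack between -0.01 and 0.01 m and y of vial_c in the frame of white_rack between 0.059 and 0.079 m and z of vial_c in the frame of white_rack between 0.007 and 0.015 m) or (x of vial_d in the frame of white_rack between -0.01 and 0.01 m and y of vial_d in the frame of white_rack between 0.059 and 0.079 m and z of vial_d in the frame of white_rack between 0.007 and 0.015 m)) and ((x of vial_a in the frame of white_rack between -0.01 and 0.01 m and y of vial_a in the frame of white_rack between 0.013 and 0.033 m and z of vial_a in the frame of white_rack between 0.007 and 0.015 m) or (x of vial_b in the frame of white_rack between -0.01 and 0.01 m and y of vial_b in the frame of white_rack between 0.013 and 0.033 m and z of vial_b in the frame of white_rack between 0.007 and 0.015 m) or (x of vial_c in the frame of white_rack between -0.01 and 0.01 m and y of vial_c in the frame of white_rack between 0.013 and 0.033 m and z of vial_c in the frame of white_rack between 0.007 and 0.015 m) or (x of vial_d in the frame of white_rack between -0.01 and 0.01 m and y of vial_d in the frame of white_rack between 0.013 and 0.033 m and z of vial_d in the frame of white_rack between 0.007 and 0.015 m)) and ((x of vial_a in the frame of steel_rack between -0.01 and 0.01 m and y of vial_a in the frame of steel_rack between -0.033 and -0.013 m and z of vial_a in the frame of steel_rack between 0.007 and 0.015 m) or (x of vial_b in the frame of steel_rack between -0.01 and 0.01 m and y of vial_b in the frame of steel_rack between -0.033 and -0.013 m and z of vial_b in the frame of steel_rack between 0.007 and 0.015 m) or (x of vial_c in the frame of steel_rack between -0.01 and 0.01 m and y of vial_c in the frame of steel_rack between -0.033 and -0.013 m and z of vial_c in the frame of steel_rack between 0.007 and 0.015 m) or (x of vial_d in the frame of steel_rack between -0.01 and 0.01 m and y of vial_d in the frame of steel_rack between -0.033 and -0.013 m and z of vial_d in the frame of steel_rack between 0.007 and 0.015 m)) and ((x of vial_a in the frame of steel_rack between -0.01 and 0.01 m and y of vial_a in the frame of steel_rack between -0.079 and -0.059 m and z of vial_a in the frame of steel_rack between 0.007 and 0.015 m) or (x of vial_b in the frame of steel_rack between -0.01 and 0.01 m and y of vial_b in the frame of steel_rack between -0.079 and -0.059 m and z of vial_b in the frame of steel_rack between 0.007 and 0.015 m) or (x of vial_c in the frame of steel_rack between -0.01 and 0.01 m and y of vial_c in the frame of steel_rack between -0.079 and -0.059 m and z of vial_c in the frame of steel_rack between 0.007 and 0.015 m) or (x of vial_d in the frame of steel_rack between -0.01 and 0.01 m and y of vial_d in the frame of steel_rack between -0.079 and -0.059 m and z of vial_d in the frame of steel_rack between 0.007 and 0.015 m))), for 0.2 s.
3. the third vial from the steel rack's tab end stands in place 3 of the white rack, the vials before it in the places before, and those after it are still in the steel rack (((x of vial_a in the frame of white_rack between -0.01 and 0.01 m and y of vial_a in the frame of white_rack between 0.059 and 0.079 m and z of vial_a in the frame of white_rack between 0.007 and 0.015 m) or (x of vial_b in the frame of white_rack between -0.01 and 0.01 m and y of vial_b in the frame of white_rack between 0.059 and 0.079 m and z of vial_b in the frame of white_rack between 0.007 and 0.015 m) or (x of vial_c in the frame of white_rack between -0.01 and 0.01 m and y of vial_c in the frame of white_rack between 0.059 and 0.079 m and z of vial_c in the frame of white_rack between 0.007 and 0.015 m) or (x of vial_d in the frame of white_rack between -0.01 and 0.01 m and y of vial_d in the frame of white_rack between 0.059 and 0.079 m and z of vial_d in the frame of white_rack between 0.007 and 0.015 m)) and ((x of vial_a in the frame of white_rack between -0.01 and 0.01 m and y of vial_a in the frame of white_rack between 0.013 and 0.033 m and z of vial_a in the frame of white_rack between 0.007 and 0.015 m) or (x of vial_b in the frame of white_rack between -0.01 and 0.01 m and y of vial_b in the frame of white_rack between 0.013 and 0.033 m and z of vial_b in the frame of white_rack between 0.007 and 0.015 m) or (x of vial_c in the frame of white_rack between -0.01 and 0.01 m and y of vial_c in the frame of white_rack between 0.013 and 0.033 m and z of vial_c in the frame of white_rack between 0.007 and 0.015 m) or (x of vial_d in the frame of white_rack between -0.01 and 0.01 m and y of vial_d in the frame of white_rack between 0.013 and 0.033 m and z of vial_d in the frame of white_rack between 0.007 and 0.015 m)) and ((x of vial_a in the frame of white_rack between -0.01 and 0.01 m and y of vial_a in the frame of white_rack between -0.033 and -0.013 m and z of vial_a in the frame of white_rack between 0.007 and 0.015 m) or (x of vial_b in the frame of white_rack between -0.01 and 0.01 m and y of vial_b in the frame of white_rack between -0.033 and -0.013 m and z of vial_b in the frame of white_rack between 0.007 and 0.015 m) or (x of vial_c in the frame of white_rack between -0.01 and 0.01 m and y of vial_c in the frame of white_rack between -0.033 and -0.013 m and z of vial_c in the frame of white_rack between 0.007 and 0.015 m) or (x of vial_d in the frame of white_rack between -0.01 and 0.01 m and y of vial_d in the frame of white_rack between -0.033 and -0.013 m and z of vial_d in the frame of white_rack between 0.007 and 0.015 m)) and ((x of vial_a in the frame of steel_rack between -0.01 and 0.01 m and y of vial_a in the frame of steel_rack between -0.079 and -0.059 m and z of vial_a in the frame of steel_rack between 0.007 and 0.015 m) or (x of vial_b in the frame of steel_rack between -0.01 and 0.01 m and y of vial_b in the frame of steel_rack between -0.079 and -0.059 m and z of vial_b in the frame of steel_rack between 0.007 and 0.015 m) or (x of vial_c in the frame of steel_rack between -0.01 and 0.01 m and y of vial_c in the frame of steel_rack between -0.079 and -0.059 m and z of vial_c in the frame of steel_rack between 0.007 and 0.015 m) or (x of vial_d in the frame of steel_rack between -0.01 and 0.01 m and y of vial_d in the frame of steel_rack between -0.079 and -0.059 m and z of vial_d in the frame of steel_rack between 0.007 and 0.015 m))), for 0.2 s.
At the end, for the whole second after the job is handed in: Every place of the white rack holds a vial (within 10 mm of its centre, within 4 mm of standing on its bottom), upright within 0.1 rad, released and at rest; moved in row order from the tab end, each is in the place with the number it came from (((x of vial_a in the frame of white_rack between -0.01 and 0.01 m and y of vial_a in the frame of white_rack between 0.059 and 0.079 m and z of vial_a in the frame of white_rack between 0.007 and 0.015 m) or (x of vial_b in the frame of white_rack between -0.01 and 0.01 m and y of vial_b in the frame of white_rack between 0.059 and 0.079 m and z of vial_b in the frame of white_rack between 0.007 and 0.015 m) or (x of vial_c in the frame of white_rack between -0.01 and 0.01 m and y of vial_c in the frame of white_rack between 0.059 and 0.079 m and z of vial_c in the frame of white_rack between 0.007 and 0.015 m) or (x of vial_d in the frame of white_rack between -0.01 and 0.01 m and y of vial_d in the frame of white_rack between 0.059 and 0.079 m and z of vial_d in the frame of white_rack between 0.007 and 0.015 m)) and ((x of vial_a in the frame of white_rack between -0.01 and 0.01 m and y of vial_a in the frame of white_rack between 0.013 and 0.033 m and z of vial_a in the frame of white_rack between 0.007 and 0.015 m) or (x of vial_b in the frame of white_rack between -0.01 and 0.01 m and y of vial_b in the frame of white_rack between 0.013 and 0.033 m and z of vial_b in the frame of white_rack between 0.007 and 0.015 m) or (x of vial_c in the frame of white_rack between -0.01 and 0.01 m and y of vial_c in the frame of white_rack between 0.013 and 0.033 m and z of vial_c in the frame of white_rack between 0.007 and 0.015 m) or (x of vial_d in the frame of white_rack between -0.01 and 0.01 m and y of vial_d in the frame of white_rack between 0.013 and 0.033 m and z of vial_d in the frame of white_rack between 0.007 and 0.015 m)) and ((x of vial_a in the frame of white_rack between -0.01 and 0.01 m and y of vial_a in the frame of white_rack between -0.033 and -0.013 m and z of vial_a in the frame of white_rack between 0.007 and 0.015 m) or (x of vial_b in the frame of white_rack between -0.01 and 0.01 m and y of vial_b in the frame of white_rack between -0.033 and -0.013 m and z of vial_b in the frame of white_rack between 0.007 and 0.015 m) or (x of vial_c in the frame of white_rack between -0.01 and 0.01 m and y of vial_c in the frame of white_rack between -0.033 and -0.013 m and z of vial_c in the frame of white_rack between 0.007 and 0.015 m) or (x of vial_d in the frame of white_rack between -0.01 and 0.01 m and y of vial_d in the frame of white_rack between -0.033 and -0.013 m and z of vial_d in the frame of white_rack between 0.007 and 0.015 m)) and ((x of vial_a in the frame of white_rack between -0.01 and 0.01 m and y of vial_a in the frame of white_rack between -0.079 and -0.059 m and z of vial_a in the frame of white_rack between 0.007 and 0.015 m) or (x of vial_b in the frame of white_rack between -0.01 and 0.01 m and y of vial_b in the frame of white_rack between -0.079 and -0.059 m and z of vial_b in the frame of white_rack between 0.007 and 0.015 m) or (x of vial_c in the frame of white_rack between -0.01 and 0.01 m and y of vial_c in the frame of white_rack between -0.079 and -0.059 m and z of vial_c in the frame of white_rack between 0.007 and 0.015 m) or (x of vial_d in the frame of white_rack between -0.01 and 0.01 m and y of vial_d in the frame of white_rack between -0.079 and -0.059 m and z of vial_d in the frame of white_rack between 0.007 and 0.015 m)) and angle between each of vial_a, vial_b, vial_c, vial_d's own z axis and vertical below 0.1 rad and linear speed of each of vial_a, vial_b, vial_c, vial_d below 0.02 m/s); the robot touches nothing.
It fails at once if a vial is tipped well out of upright (angle between any of vial_a, vial_b, vial_c, vial_d's own z axis and vertical above 0.6 rad).
It fails at once if a vial is dropped (falls free faster than 0.6 m/s, a drop of about 2 cm) ((linear speed of vial_a above 0.6 m/s and contact force between the fingers and vial_a below 0.1 N) or (linear speed of vial_b above 0.6 m/s and contact force between the fingers and vial_b below 0.1 N) or (linear speed of vial_c above 0.6 m/s and contact force between the fingers and vial_c below 0.1 N) or (linear speed of vial_d above 0.6 m/s and contact force between the fingers and vial_d below 0.1 N)).
It fails at once if the yellow dish or the black-capped canister is shifted by more than 25 mm (distance of any of dish, canister from where it was at the start of the episode above 0.025 m).
It also fails if it takes over 93 s, if anything falls off the work surface, if the arm or the gripper's body presses on something with over 40 N, if the wrist force passes 120 N, or if a joint passes its speed limit or range.

ROBOT

A 7-joint arm with a two-finger parallel gripper is mounted at the origin on a cart in front of the work surface, level with it; the furniture and walls round the work are solid. World frame = base frame: x ahead of the robot, y to its left, z up, the work surface at z = 0. Lengths are in m, angles in rad, forces in N, time in s.
With the tool pointing down it reaches from about 0.4 to 0.875 m from the base axis. Payload 6.5 kg.
Tool frame: the origin (TCP) lies midway between the tips of the shut fingers; the grasp point (between the pads) lies 19 mm behind it (robot.grip_depth is the distance from the TCP to the grasp point, in m); z points along the fingers, y is the line along which they close (so a half turn about z gives the same grasp; the last joint's range is limited). The gripper opens to 88 mm and grips with 3 to 60 N. Pads are 18 mm wide; open, the fingers measure 123 mm over their backs; the gripper's body (75 mm by 187 mm) begins 45 mm behind the grasp point.
Start: joints at [-1.395, 0.536, -0.004, 1.538, 0.003, 1.067, -0.071], TCP at [0.156, 0.631, 0.204] pointing down, gripper open.
Joint ranges: [-2.7, 2.7], [-0.37, 2.16], [-1.27, 1.26], [0.24, 2.4], [-1.31, 4.45], [0.19, 1.91], [-2.76, 2.76]. Speed limits (rad/s): [2.39, 2.39, 3.14, 3.14, 3.14, 3.14, 3.14].

INTERFACE

Orientations are given as [roll, pitch, yaw] about the fixed x, y, z axes, in that order (R = Rz(yaw) Ry(pitch) Rx(roll)).
In Python, from station import robot, optics gives the robot as it stands.
- The arm moves only by the shell command python3 -m pendant 'ROWS' [OPENING] [FORCE]. ROWS is JSON, a list of rows, each a list of 2 entries, a list of its own where there are three numbers: the shift along the tool's x, y, z scaled (see below), then the turn about the tool's z scaled (see below). In form: [[[tx, ty, tz], turn], ...]. A call has 1 to 5 rows; each row shifts and turns the commanded pose from where the row before left it, along the tool's axes as they then stand; what a row does not reach is not made up. The controller multiplies each number of a shift by 15 cm and each number of a turn by pi rad. A row lasts 1/8 s, in which the tool goes at most 62.5 mm and 10.7 degrees, less where a joint would pass 70% of its speed; a pose out of reach is approached as far as the arm can. A call with a number of a shift or a turn outside -1 to 1 is refused whole. A call with a gripper value outside its range is refused whole. OPENING is the opening, from 0 (shut) to 1 (fully open), set as the call begins (- or left out, the last holds). The fingers move at their own pace and stop on an object; FORCE is the grip in N (left out, the last holds). Time passes only in rows, so rows that do not move let the fingers close. It gives the time, the measured TCP pose, the force, the opening and the grip force at its end, in the units of the state.
- robot.get_obs(): the state, without advancing time (a new reading comes with each control period).
- optics.camera(name): name is "scene" or "top" or "wrist"; returns a dict with "pixels" (400x640x3 uint8, blue, green, red), "z_map" (400x640 float32, m along the optical axis (not along the pixel's ray), 0 where there is no reading), "K" (3x3 intrinsics, pixels), "dist_coeffs" ([k1, k2, p1, p2, k3] as OpenCV has them; the pictures are not rectified), "rvec" (rotation vector, rad) and "tvec" (3), from world to camera coordinates, as OpenCV has them; the wrist camera has in their place "T_tool_cam" (4x4, takes a point from camera to tool coordinates, whose origin is the TCP and whose axes are the flange's). Camera axes: x right, y down, z forward; pixel columns grow to the right and rows downward; lengths in m; the calibration is good to about 2 mm. A picture is of the moment at which its call begins: read the wrist's pose just before it.
- robot.sign_off(): hands the job in; it is judged then, once.
The state is a dict: "clock": time; "qpos": joint angles; "qvel": joint speeds; "effort": joint torques, N m; "tool_pos": TCP position; "tcp_rot": TCP orientation; "ft_force": force on the tool from outside, world axes, zero at the start; "ft_torque": the same for the moment, N m; "opening": opening from 0.0 (shut) to 1.0 (fully open); "finger_force": force on a finger pad.
Only numpy, scipy, OpenCV 4.12 (cv2) and the standard library are available. Lean on these libraries where they do the work, as an engineer would, in place of code of your own. Each camera call takes 0.05 s, during which the arm holds its last target. There are 200 camera calls.

## Working session

There is one attempt and no reset: what is moved stays moved. The work goes in short steps, Python scripts to look and compute and a shell command to move; the robot and the scene stay as the last step left them, time stands still between calls to the robot, and variables do not carry over. Pictures are saved under pics/ and viewed, at most 14 in all, crops included, and the job is handed in when it is done.

```bash
mkdir -p pics; python3 - <<'E'
from station import robot, optics
import cv2, pickle
o=robot.get_obs(); print({k:o[k] for k in('clock','tool_pos','tcp_rot','opening')})
for n in('top','scene'):
    c=optics.camera(n); pickle.dump(c,open(n+'.pkl','wb')); cv2.imwrite(f'pics/{n}0.png',c['pixels'])
    print(n,c['K'],c['dist_coeffs'],c['rvec'],c['tvec'])
E
```

```text
{'clock': 0.0, 'tool_pos': array([0.15547481, 0.63045897, 0.20275074]), 'tcp_rot': array([-3.13991504e+00,  1.21789208e-04,  2.89990548e+00]), 'opening': 1.0004049006351925}
top [[395.00948735   0.         324.91077077]
 [  0.         395.00948735 195.69077865]
 [  0.           0.           1.        ]] [-0.09800224  0.          0.          0.          0.        ] [ 2.16681114 -2.10783352  0.16785204] [-0.04247241  0.58210971  0.80856883]
scene [[385.3183063    0.         315.03385443]
 [  0.         385.3183063  198.6141709 ]
 [  0.           0.           1.        ]] [-0.02703245  0.          0.          0.          0.        ] [ 1.97287488 -1.88641117  0.48694515] [-0.07111925  0.53039952  0.62893884]
```

View pics/top0.png

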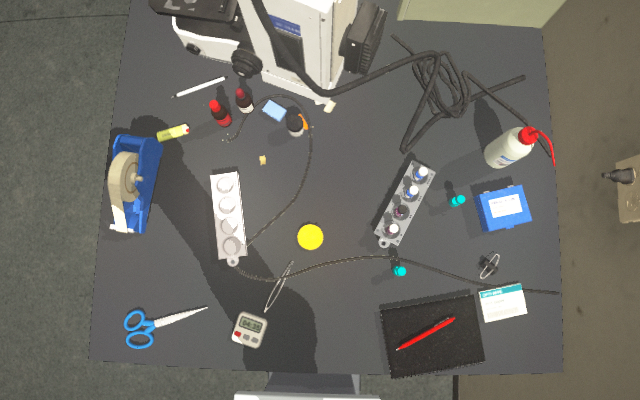

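View pics/scene0.png

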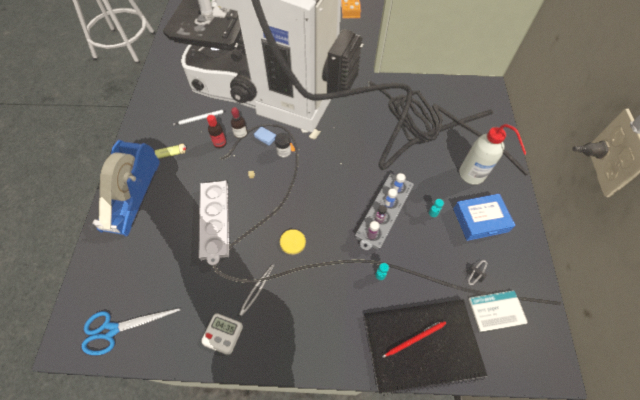

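The top view shows the steel rack at (405,205) with four vials and its tab at (384,243). The white rack is at (228,215) with its tab at (233,261). The dish is at (310,237), the canister at (295,122), and the turquoise look-alikes at (458,200) and (400,271).

Candidates:
- In the steel rack: caps at about (393,230), (401,211), (412,191) and (421,173).
- Look-alikes to avoid: turquoise (458,200) and (400,271).

I choose (393,230), next to the tab.

```bash
cat > h.py <<'E'
import numpy as np, cv2, pickle
from scipy.spatial.transform import Rotation as Ro
def ray(c,uv):
    p=cv2.undistortPoints(np.array(uv,float).reshape(-1,1,2),c['K'],c['dist_coeffs'])[:,0]
    d=np.c_[p,np.ones(len(p))]
    R=cv2.Rodrigues(np.array(c['rvec']))[0]; t=np.array(c['tvec']).reshape(3)
    return -R.T@t, d@R
def onplane(c,uv,z):
    o,d=ray(c,uv); return o+d*((z-o[2])/d[:,2])[:,None]
def cloud(c):
    v,u=np.mgrid[0:400,0:640]; o,d=ray(c,np.c_[u.ravel(),v.ravel()])
    P=o+d*c['z_map'].ravel()[:,None]; P[c['z_map'].ravel()==0]=np.nan
    return P.reshape(400,640,3)
def proj(c,P):
    return cv2.projectPoints(np.array(P,float).reshape(-1,1,3),np.array(c['rvec'],float),np.array(c['tvec'],float),c['K'],c['dist_coeffs'])[0][:,0]
E
python3 - <<'E'
from h import *
c=pickle.load(open('top.pkl','rb')); P=cloud(c)
np.set_printoptions(precision=3,suppress=True)
z=P[...,2]
for n,(u,v) in dict(canister=(295,120),dish=(310,237),bottle=(527,135),redL=(220,105),redR=(243,95),tape=(130,170),cord1=(300,65),cord2=(350,90),cable=(300,190),micro=(245,60),steel=(405,205),turq=(400,271),tab=(384,243)).items(): print(n,P[v,u])
for nm,(u0,v0,u1,v1) in dict(steel=(360,150,445,255),white=(200,160,255,270)).items():
    s=P[v0:v1,u0:u1]; m=(s[...,2]>.018)&(s[...,2]<.034)
    m=m.astype(np.uint8); n,l,st,_=cv2.connectedComponentsWithStats(cv2.morphologyEx(m,cv2.MORPH_CLOSE,np.ones((5,5))))
    k=1+st[1:,4].argmax(); q=s[(l==k)&(m>0)]; r=cv2.minAreaRect((q[:,:2]*1000).astype(np.float32)); print(nm,r,np.median(q[:,2]))
    b=c['pixels'][v0:v1,u0:u1]; cv2.imwrite(f'pics/{nm}.png',cv2.resize(b,None,fx=5,fy=5,interpolation=cv2.INTER_CUBIC))
# tall things map
m=(z>.08); print('tall:')
for x in np.arange(.3,1.1,.05):
    print('%.2f'%x,''.join('%4d'%(1000*np.nanmax(np.r_[0,z[(abs(P[...,0]-x)<.025)&(abs(P[...,1]-y)<.025)]])) for y in np.arange(.4,-.5,-.05)))
E
```

```text
canister [0.749 0.044 0.057]
dish [0.495 0.004 0.007]
bottle [ 0.697 -0.422  0.163]
redL [0.77  0.207 0.085]
redR [0.797 0.159 0.079]
tape [0.619 0.389 0.092]
cord1 [0.829 0.03  0.158]
cord2 [ 0.849 -0.079  0.   ]
cable [0.601 0.031 0.008]
micro [0.853 0.149 0.131]
steel [ 0.572 -0.207  0.013]
turq [ 0.426 -0.188  0.055]
tab [ 0.485 -0.158  0.029]
steel ((569.7636108398438, -199.49986267089844), (61.942874908447266, 209.54847717285156), 62.662696838378906) 0.02736128315058306
white ((529.1504516601562, 186.6845703125), (209.6275634765625, 62.84029006958008), 9.601836204528809) 0.02732267646848996
tall:
0.30   15  14  12  12   7  23  23   5   6   5   6  18  30  28  28  18  16   5
0.35    6   5   6  11   6  16  14  12   6   6   6  18  19  18  26  20  14  14
0.40    6   7   6   6   6  12  13  13  11   6   6   6  59   6  13  19  14  14
0.45    6   7   5   6  33  32   6  10  12  13  12  12  59  12  12   6  20   5
0.50   73   6   6   7  31  31  14  10  11   6   7  71  69   6   5   5  39  29
0.55  114  38   6  25  31  31  12  12   5   5   6  32  69  30  52  38  41  41
0.60  129  89   7  31  31  30   6  12  11   6   6  29  70  31  59  57  40  41
0.65  123 102   6  29  32  29   8   9  12   6   5   6  39  69   6   6 128 206
0.70  100 100  12   5  12   5   7   5  12   5   5   5  35  21   7   5 186 206
0.75    6  18  17 102 109  12  19 324 275 205   7   5  41  42  16   6 126 128
0.80    6  11   4   5  72  99 407 407 364 361 177 152  37  51  40  39   5  22
0.85    6  11  12  13 124 306 334 359 365 361 240 151 132  61  55  41  36  26
0.90    5 207 221 220 226 223   0   0   0 303 239 233 119 106  74  45  35  19
0.95    5 215 219 220 226 222   0   0   0 233 235   5  11  34  37   7   5   6
1.00    5  96  99   0 107   0   0   0   0   0 157   5  13   7   6   6   5   5
1.05    5   0   0   0   0   0   0   0   0   0   2   3  86  90  91  96 101 108
```

View pics/steel.png

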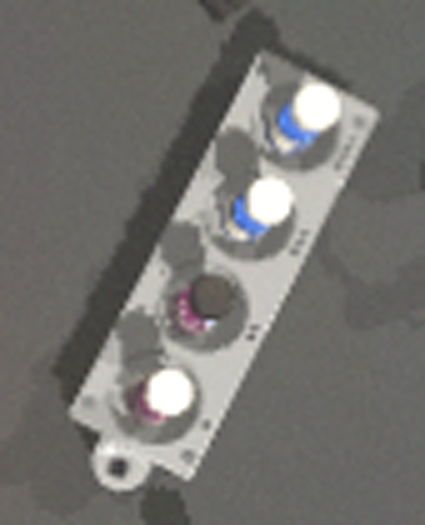

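View pics/white.png

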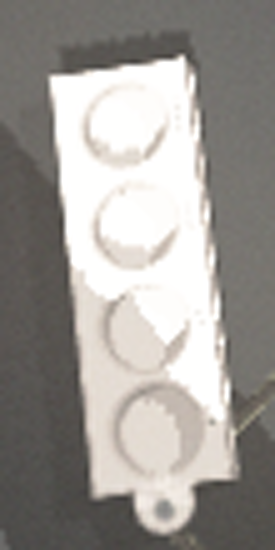

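The steel crop shows, from the tab end at (118,466): white cap/purple at (172,392), black cap/purple at (212,297), and white/blue at (270,200) and (317,105). None is turquoise. The white crop shows four empty places, with the tab at (165,508). Next I measure the caps and holes.

```bash
python3 - <<'E'
from h import *
np.set_printoptions(precision=4,suppress=True)
cs={n:pickle.load(open(n+'.pkl','rb')) for n in('top','scene')}
def frame(ctr,ang): 
    yy=np.array([np.cos(ang),np.sin(ang)]); return np.array([yy[1],-yy[0]]),yy,np.array(ctr)
F={}
for cam,c in cs.items():
    P=cloud(c); X,Y,Z=P[...,0],P[...,1],P[...,2]
    for nm,cx,cy in(('steel',.575,-.203),('white',.537,.188)):
        near=np.hypot(X-cx,Y-cy)<.125
        m=near&(Z>.018)&(Z<.034)
        n,l,st,_=cv2.connectedComponentsWithStats(cv2.morphologyEx(m.astype(np.uint8),cv2.MORPH_CLOSE,np.ones((5,5))))
        k=1+st[1:,4].argmax(); mm=((l==k)&m).astype(np.uint8)
        # image outline cast onto deck plane
        ct=max(cv2.findContours((l==k).astype(np.uint8),0,2)[0],key=cv2.contourArea)[:,0]
        W=onplane(c,ct,.026)[:,:2]
        (a,b),(w,h),an=cv2.minAreaRect((W*1000).astype(np.float32))
        an=np.radians(an if w>h else an+90)
        if np.cos(an)>0: an+=np.pi
        fx,fy,_=frame((0,0),an); ctr=np.array([a,b])/1000-.0105*fy
        print(cam,nm,'ctr',ctr,'yaw_y',np.degrees(an),'size',w,h)
        for i,y in enumerate((.069,.023,-.023,-.069)): print('  place',i+1,ctr+fy*y)
        if nm=='steel':
            q=(near&(Z>.055)&(Z<.08)).astype(np.uint8); n,l,st,ce=cv2.connectedComponentsWithStats(q)
            for k in range(1,n):
                if st[k,4]<15: continue
                s=P[l==k]; s=s[s[:,2]>np.median(s[:,2])-.004]; ctop=onplane(c,[ce[k]],.065)[0,:2]
                d=s[:,:2].mean(0); print('  cap px',ce[k],'n',st[k,4],'depth',d,np.median(s[:,2]),'ray',ctop,'inrack',(ctop-ctr)@fx,(ctop-ctr)@fy)
        else:
            g=cv2.GaussianBlur(c['pixels'],(0,0),1)
E
```

```text
top steel ctr [ 0.579  -0.2044] yaw_y 152.63121032714844 size 61.77471160888672 209.62600708007812
  place 1 [ 0.5178 -0.1726]
  place 2 [ 0.5586 -0.1938]
  place 3 [ 0.5995 -0.2149]
  place 4 [ 0.6403 -0.2361]
  cap px [422.5352 170.8873] n 71 depth [ 0.6402 -0.2354] 0.06643964779329598 ray [ 0.6399 -0.235 ] inrack 0.0007619591070894792 -0.06814891846879362
  cap px [413.0986 189.6056] n 71 depth [ 0.5988 -0.2143] 0.06691339920230321 ray [ 0.5984 -0.2141] inrack 0.0002475348814100966 -0.021668663723272127
  cap px [460.2632 198.3684] n 38 depth [ 0.5836 -0.319 ] 0.05628645095242668 ray [ 0.5823 -0.3161] inrack -0.09776334017277295 -0.054234289431413764
  cap px [401.9429 209.0429] n 70 depth [ 0.5563 -0.19  ] 0.06677685628590757 ray [ 0.556 -0.19 ] inrack 0.0021578903331099207 0.027065612602832384
  cap px [393. 228.] n 69 depth [ 0.5154 -0.1709] 0.06666853268069978 ray [ 0.5154 -0.1711] inrack 0.00031385546263946323 0.07179030839800686
top white ctr [0.5394 0.1881] yaw_y 189.7411651611328 size 209.2728271484375 63.37074279785156
  place 1 [0.4714 0.1764]
  place 2 [0.5167 0.1842]
 
[... 368 characters left out ...]
ck 7.459645908577603e-05 -0.06638846236785077
  cap px [391.5692 192.8769] n 65 depth [ 0.5981 -0.2152] 0.06513782948152985 ray [ 0.5957 -0.2147] inrack -0.00039319705674199096 -0.019938841425821537
  cap px [381.5294 209.0441] n 68 depth [ 0.5554 -0.1912] 0.06439844210301482 ray [ 0.5541 -0.1908] inrack 0.0017636345607798878 0.028057938146809368
  cap px [373.4789 225.5634] n 71 depth [ 0.515  -0.1729] 0.06495067046437125 ray [ 0.5136 -0.1722] inrack -0.00022563785572958517 0.0725234861273836
scene white ctr [0.539  0.1849] yaw_y 189.6951847076416 size 207.9540252685547 61.315704345703125
  place 1 [0.471  0.1733]
  place 2 [0.5163 0.1811]
  place 3 [0.5617 0.1888]
  place 4 [0.607  0.1965]
```

```bash
cat > go.py <<'E'
# usage: go.py x y z yaw_deg -> total turn, and shifts (units) in tool axes after the turn
import sys
from h import *
from station import robot
np.set_printoptions(precision=4,suppress=True)
o=robot.get_obs(); a=[float(v) for v in sys.argv[1:5]]
R0=Ro.from_euler('xyz',o['tcp_rot']); R1=Ro.from_euler('xyz',[np.pi,0,np.radians(a[3])])
rv=(R0.inv()*R1).as_rotvec(); sh=R1.inv().apply(np.array(a[:3])-o['tool_pos'])
print('t',o['clock'],'pos',o['tool_pos'],'rot',o['tcp_rot'],'F',o['ft_force'],'q',np.array(o['qpos']))
print('turn',rv[2]/np.pi,'tilt',rv[:2],'shift units after turn',sh/.15)
E
python3 - <<'E'
from h import *
c=pickle.load(open('top.pkl','rb'))
H=onplane(c,[(225.2,184.8),(227.2,205.4),(229.2,226),(231.6,245.6)],.026)[:,:2]
print(H,H.mean(0))
E
python3 go.py .45 .40 .21 152.7; python3 go.py .516 -.172 .12 152.7
```

```text
[[0.60487406 0.19774225]
 [0.55850429 0.19008264]
 [0.51288998 0.18266906]
 [0.47014339 0.17472842]] [0.53660293 0.18630559]
t 0.1 pos [0.1555 0.6305 0.2028] rot [-3.14    0.0001  2.8999] F [-0.9398 -0.2599 -0.7022] q [-1.3952  0.5371 -0.0044  1.5388  0.0026  1.0673 -0.0712]
turn 0.07472676454947248 tilt [-0.0016  0.0003] shift units after turn [-2.4494 -0.465  -0.0479]
t 0.1 pos [0.1555 0.6305 0.2028] rot [-3.14    0.0001  2.8999] F [-0.9398 -0.2599 -0.7022] q [-1.3952  0.5371 -0.0044  1.5388  0.0026  1.0673 -0.0712]
turn 0.07472676454947248 tilt [-0.0016  0.0003] shift units after turn [-4.5894 -3.6518  0.5521]
```

```bash
python3 -m pendant '[[[0,0,0],0.04],[[0,0,0],0.035],[[-0.3,-0.06,0],0],[[-0.3,-0.06,0],0],[[-0.3,-0.06,0],0]]' 0.6 && python3 -m pendant '[[[-0.3,-0.06,0],0],[[-0.3,-0.06,0],0],[[-0.3,-0.06,0],0],[[-0.3,-0.06,0],0],[[-0.3,-0.06,0],0]]' && python3 go.py .516 -.172 .2 152.7
```

```text
clock: 0.72
tool_pos: [0.2641, 0.5438, 0.2032]
tcp_rot: [-3.141, 0.0, 2.664]
ft_force: [0.7, 0.5, 0.0]
opening: 0.599
finger_force: 0.0
clock: 1.35
tool_pos: [0.4431, 0.4005, 0.2033]
tcp_rot: [-3.141, -0.0, 2.664]
ft_force: [-0.1, 0.2, -0.3]
opening: 0.597
finger_force: 0.0
t 1.35 pos [0.4431 0.4005 0.2033] rot [-3.141  -0.0002  2.6644] F [-0.1256  0.1679 -0.3058] q [-0.9076  0.4474  0.1311  1.6903 -0.0669  1.0089  0.34  ]
turn -0.0002322970701722053 tilt [-0.0006 -0.0002] shift units after turn [-2.1824 -3.1688  0.0222]
```

```bash
python3 -m pendant '[[[-0.2,-0.29,0],0],[[-0.2,-0.29,0],0],[[-0.2,-0.29,0],0],[[-0.2,-0.29,0],0],[[-0.2,-0.29,0],0]]' && python3 -m pendant '[[[-0.2,-0.29,0],0],[[-0.2,-0.29,0],0],[[-0.2,-0.29,0],0],[[-0.2,-0.29,0],0],[[-0.2,-0.29,0],0]]' && python3 -m pendant '[[[-0.1,-0.2,0],0],[[0,0,0],0],[[0,0,0],0]]' && python3 go.py .516 -.172 .115 152.7
python3 - <<'E'
from station import optics; import cv2,pickle
from station import robot
o=robot.get_obs(); c=optics.camera('wrist'); pickle.dump((o,c),open('w.pkl','wb')); cv2.imwrite('pics/w1.png',c['pixels'])
E
```

```text
clock: 1.98
tool_pos: [0.4754, 0.1379, 0.2035]
tcp_rot: [-3.141, -0.0, 2.664]
ft_force: [0.5, -0.3, -0.5]
opening: 0.6
finger_force: 0.0
clock: 2.6
tool_pos: [0.5088, -0.124, 0.2035]
tcp_rot: [3.142, -0.0, 2.664]
ft_force: [0.7, 0.5, 0.3]
opening: 0.598
finger_force: 0.0
clock: 2.98
tool_pos: [0.5083, -0.1548, 0.2033]
tcp_rot: [3.141, -0.001, 2.665]
ft_force: [0.4, 0.2, -0.3]
opening: 0.599
finger_force: 0.0
t 2.975 pos [ 0.5083 -0.1548  0.2033] rot [ 3.1411 -0.0009  2.665 ] F [ 0.4162  0.2107 -0.2568] q [-0.0789  0.3465  0.3624  1.8696 -0.1491  0.9525  1.4448]
turn -2.174918779555184e-05 tilt [ 0.0005 -0.0009] shift units after turn [-0.0978 -0.0782  0.5888]
```

View pics/w1.png

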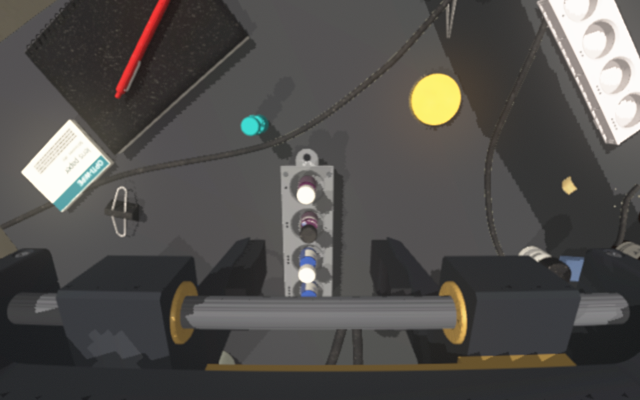

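The wrist view shows the rack aligned with the gripper, its tab at (307,157). From the tab, the caps are at (306,194), (309,233), (307,273) and (308,294). The dish is at (435,99) and the turquoise look-alike at (254,125). I'll cross-check the positions with the wrist depth.

```bash
cat > wr.py <<'E'
from h import *
np.set_printoptions(precision=4,suppress=True)
def wcloud(o,c):
    v,u=np.mgrid[0:400,0:640]; p=cv2.undistortPoints(np.c_[u.ravel(),v.ravel()].astype(float).reshape(-1,1,2),c['K'],c['dist_coeffs'])[:,0]
    z=c['z_map'].ravel(); T=c['T_tool_cam']; Q=(np.c_[p,np.ones(len(p))]*z[:,None])@T[:3,:3].T+T[:3,3]
    W=Ro.from_euler('xyz',o['tcp_rot']).apply(Q)+o['tool_pos']; W[z==0]=np.nan; return W.reshape(400,640,3)
def caps(W,cx,cy,r=.12):
    Z=W[...,2]; q=((np.hypot(W[...,0]-cx,W[...,1]-cy)<r)&(Z>.055)&(Z<.08)).astype(np.uint8)
    n,l,st,ce=cv2.connectedComponentsWithStats(q)
    for k in range(1,n):
        if st[k,4]<40: continue
        s=W[l==k]; s=s[s[:,2]>np.percentile(s[:,2],90)-.003]; print('cap px',ce[k],st[k,4],'xy',s[:,:2].mean(0),(s[:,:2].min(0)+s[:,:2].max(0))/2,'z',np.median(s[:,2]))
E
python3 - <<'E'
from wr import *
o,c=pickle.load(open('w.pkl','rb')); W=wcloud(o,c); caps(W,.579,-.204)
Z=W[...,2]
for n,ctr,yd in(('steel',(.579,-.204),152.7),('white',(.539,.187),189.7)):
    ex=np.radians(yd); fy=np.array([np.cos(ex),np.sin(ex)]); fx=np.array([fy[1],-fy[0]])
    d=W[...,:2]-ctr; a=d@fx; b=d@fy; m=(abs(a)<.045)&(abs(b)<.13)&(Z>.02)&(Z<.033)
    A,B=a[m],b[m]; print(n,m.sum(),'x range',np.percentile(A,[1,99]),'y range',np.percentile(B,[.3,99.8]),np.median(Z[m]))
E
```

```text
cap px [305.4674 194.0145] 276 xy [ 0.5148 -0.1727] [ 0.515  -0.1728] z 0.06504100604813978
cap px [307.7159 233.4502] 271 xy [ 0.5552 -0.1916] [ 0.5555 -0.1919] z 0.06514765085098578
cap px [306.2784 273.2863] 255 xy [ 0.5975 -0.2157] [ 0.5981 -0.2157] z 0.06527459060399964
steel 4420 x range [-0.032  0.028] y range [-0.0746  0.1133] 0.025648754037903565
white 4732 x range [-0.0303  0.0293] y range [-0.093   0.0902] 0.025468551176487567
```

```bash
python3 go.py .515 -.1723 .030 152.7
```

```text
t 3.025 pos [ 0.5085 -0.1544  0.2034] rot [ 3.141  -0.0008  2.6661] F [-0.4689  0.5687 -0.4217] q [-0.0795  0.3463  0.3621  1.8696 -0.149   0.9525  1.445 ]
turn 0.00030740228620982697 tilt [ 0.0006 -0.0008] shift units after turn [-0.0935 -0.086   1.1558]
```

```bash
python3 -m pendant '[[[-0.093,-0.086,0.15],0],[[0,0,0.25],0],[[0,0,0.25],0],[[0,0,0.2],0],[[0,0,0.1],0]]' && python3 -m pendant '[[[0,0,0.1],0],[[0,0,0.06],0],[[0,0,0.045],0],[[0,0,0],0]]' && python3 go.py .515 -.1723 .030 152.7
```

```text
clock: 3.65
tool_pos: [0.5144, -0.172, 0.0597]
tcp_rot: [3.141, -0.002, 2.666]
ft_force: [-0.2, 0.7, -0.0]
opening: 0.601
finger_force: 0.0
clock: 4.15
tool_pos: [0.5149, -0.1739, 0.0303]
tcp_rot: [3.142, -0.0, 2.664]
ft_force: [0.1, -0.8, -0.7]
opening: 0.603
finger_force: 0.0
t 4.15 pos [ 0.5149 -0.1739  0.0303] rot [ 3.1416 -0.0001  2.6642] F [ 0.1337 -0.7696 -0.7302] q [ 0.0341  0.6284  0.2729  1.9423 -0.2813  0.6076  1.5832]
turn -0.00029834122068302923 tilt [ 0.     -0.0001] shift units after turn [0.0042 0.0096 0.0021]
```

Close gently, then check before lifting.

```bash
python3 -m pendant '[[[0,0,0],0],[[0,0,0],0],[[0,0,0],0],[[0,0,0],0],[[0,0,0],0]]' 0.1 12 && python3 -m pendant '[[[0,0,0],0],[[0,0,0],0]]'
```

```text
clock: 4.78
tool_pos: [0.5149, -0.1739, 0.0304]
tcp_rot: [3.142, 0.0, 2.664]
ft_force: [0.6, -0.4, 0.0]
opening: 0.103
finger_force: 0.0
clock: 5.03
tool_pos: [0.5149, -0.1739, 0.0304]
tcp_rot: [3.142, 0.0, 2.664]
ft_force: [-0.0, 0.4, -0.4]
opening: 0.102
finger_force: 0.0
```

The fingers closed to 9 mm with no force, so they missed the vial. I'll look before doing anything else.

```bash
python3 - <<'E'
from wr import *
from station import optics, robot
for n in('scene','top'):
    c=optics.camera(n); pickle.dump(c,open(n+'2.pkl','wb'))
    print(n); caps(cloud(c),.579,-.204)
    if n=='scene': A=cv2.resize(c['pixels'][140:280,300:460],(640,560),interpolation=cv2.INTER_CUBIC)
cv2.imwrite('pics/s2.png',A)
o=robot.get_obs(); c=optics.camera('wrist'); pickle.dump((o,c),open('w2.pkl','wb')); cv2.imwrite('pics/w2.png',c['pixels'])
E
```

```text
scene
cap px [373.2027 226.3514] 74 xy [ 0.5069 -0.1699] [ 0.5073 -0.1702] z 0.07625863695307844
top
```

View pics/s2.png

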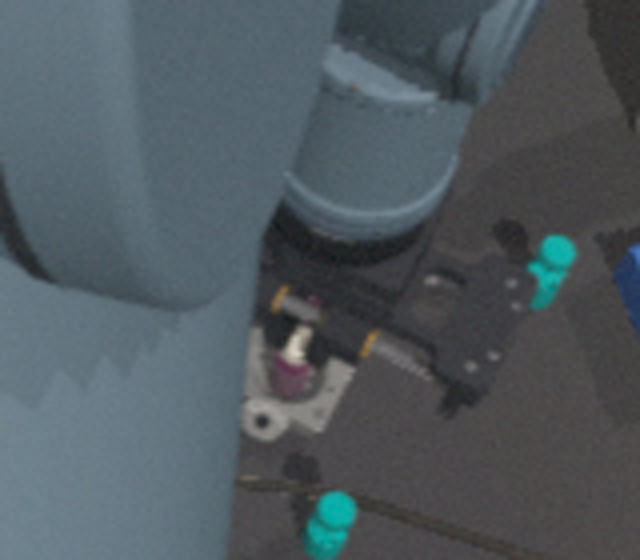

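View pics/w2.png

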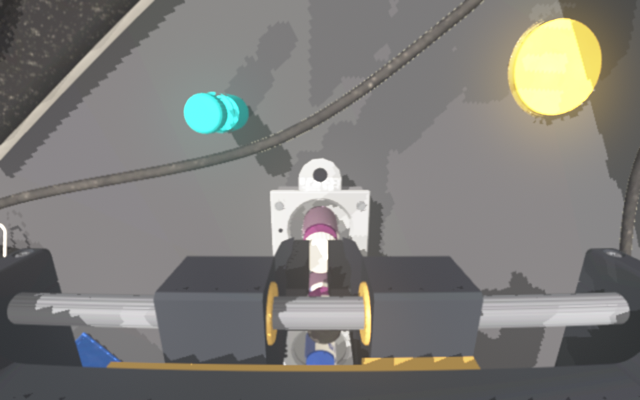

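The wrist view shows vial 1 still upright, with its body at (318,220) and its cap at (318,255). The fingers have closed through the cap zone without touching the body. I'll measure how low the fingers really are.

```bash
python3 - <<'E'
from wr import *
o,c=pickle.load(open('w2.pkl','rb')); W=wcloud(o,c)
R=Ro.from_euler('xyz',o['tcp_rot'])
print(c['T_tool_cam'])
for v in range(196,320,6):
    print(v,[ (c['pixels'][v,u].tolist(),(1000*R.inv().apply(W[v,u]-o['tool_pos'])).round(0).tolist(),round(1000*W[v,u,2])) for u in(290,318)])
E
```

```text
[[-0.0016 -0.9607 -0.2778  0.072 ]
 [ 1.     -0.0016 -0.0001 -0.    ]
 [-0.0003 -0.2778  0.9607 -0.1808]
 [ 0.      0.      0.      1.    ]]
196 [([240, 242, 244], [22.0, -17.0, 4.0], 26), ([240, 243, 244], [21.0, 0.0, 4.0], 26)]
202 [([240, 243, 244], [17.0, -17.0, 6.0], 25), ([143, 147, 149], [13.0, 0.0, 19.0], 12)]
208 [([240, 242, 244], [14.0, -17.0, 4.0], 26), ([139, 129, 155], [11.0, 0.0, 13.0], 17)]
214 [([223, 225, 227], [10.0, -17.0, 4.0], 26), ([146, 134, 162], [11.0, 0.0, 0.0], 30)]
220 [([160, 163, 165], [5.0, -18.0, 6.0], 24), ([151, 138, 170], [11.0, -0.0, -10.0], 40)]
226 [([152, 155, 157], [-4.0, -19.0, 19.0], 11), ([149, 102, 178], [9.0, -0.0, -14.0], 44)]
232 [([156, 160, 163], [-4.0, -18.0, 8.0], 22), ([221, 220, 239], [9.0, -0.0, -24.0], 55)]
238 [([126, 126, 127], [11.0, -14.0, -36.0], 67), ([252, 254, 254], [9.0, -0.0, -32.0], 62)]
244 [([91, 89, 90], [11.0, -13.0, -44.0], 75), ([255, 255, 255], [7.0, -0.0, -35.0], 65)]
250 [([91, 89, 89], [11.0, -13.0, -50.0], 80), ([233, 244, 248], [4.0, -0.0, -35.0], 65)]
256 [([79, 78, 80], [11.0, -12.0, -55.0], 85), ([228, 
[... 262 characters left out ...]
 ([139, 127, 157], [-34.0, -0.0, 9.0], 21)]
280 [([64, 65, 68], [9.0, -11.0, -73.0], 104), ([144, 132, 163], [-35.0, -0.0, 2.0], 28)]
286 [([63, 65, 67], [10.0, -10.0, -78.0], 108), ([253, 255, 255], [-34.0, -0.0, -6.0], 36)]
292 [([74, 74, 77], [8.0, -10.0, -79.0], 110), ([104, 78, 124], [-41.0, -0.0, -2.0], 33)]
298 [([96, 96, 96], [27.0, -7.0, -112.0], 142), ([140, 138, 140], [27.0, -0.0, -112.0], 143)]
304 [([179, 178, 180], [27.0, -7.0, -115.0], 145), ([180, 178, 181], [27.0, -0.0, -115.0], 145)]
310 [([183, 180, 183], [27.0, -7.0, -117.0], 147), ([183, 181, 185], [26.0, -0.0, -116.0], 146)]
316 [([203, 201, 204], [25.0, -7.0, -116.0], 147), ([203, 202, 205], [25.0, -0.0, -116.0], 147)]
```

```bash
python3 - <<'E'
from wr import *
from station import robot
print('grip_depth',robot.grip_depth)
o,c=pickle.load(open('w2.pkl','rb')); W=wcloud(o,c); R=Ro.from_euler('xyz',o['tcp_rot'])
T=(1000*R.inv().apply((W-o['tool_pos']).reshape(-1,3))).reshape(400,640,3)
for u in(280,296,304,307,330,334,345,355):
    print(u,[(v,)+tuple(T[v,u].round(0).astype(int)) for v in range(228,248,2)])
E
```

```text
grip_depth 0.0187
280 [(228, np.int64(1), np.int64(-23), np.int64(2)), (230, np.int64(-1), np.int64(-24), np.int64(4)), (232, np.int64(-2), np.int64(-24), np.int64(4)), (234, np.int64(-4), np.int64(-24), np.int64(5)), (236, np.int64(-5), np.int64(-24), np.int64(4)), (238, np.int64(-6), np.int64(-24), np.int64(5)), (240, np.int64(-7), np.int64(-24), np.int64(4)), (242, np.int64(11), np.int64(-18), np.int64(-41)), (244, np.int64(11), np.int64(-18), np.int64(-43)), (246, np.int64(11), np.int64(-18), np.int64(-46))]
296 [(228, np.int64(-5), np.int64(-15), np.int64(19)), (230, np.int64(-6), np.int64(-15), np.int64(19)), (232, np.int64(-8), np.int64(-15), np.int64(19)), (234, np.int64(-10), np.int64(-15), np.int64(20)), (236, np.int64(-11), np.int64(-15), np.int64(20)), (238, np.int64(-12), np.int64(-15), np.int64(19)), (240, np.int64(10), np.int64(-11), np.int64(-35)), (242, np.int64(9), np.int64(-11), np.int64(-37)), (244, np.int64(9), np.int64(-11), np.int64(-40)), (246, np.int64(10), np.int64(-10), np.int64(-42))]
304 [(228, np.int64(6), np.int64(-8), np.int64(-11)), (230, np.int64(7),
[... 2190 characters left out ...]
t64(-36)), (240, np.int64(11), np.int64(13), np.int64(-38)), (242, np.int64(11), np.int64(13), np.int64(-41)), (244, np.int64(11), np.int64(13), np.int64(-44)), (246, np.int64(11), np.int64(13), np.int64(-45))]
355 [(228, np.int64(1), np.int64(23), np.int64(4)), (230, np.int64(-1), np.int64(23), np.int64(4)), (232, np.int64(-2), np.int64(23), np.int64(5)), (234, np.int64(-4), np.int64(23), np.int64(5)), (236, np.int64(-4), np.int64(23), np.int64(4)), (238, np.int64(-6), np.int64(23), np.int64(5)), (240, np.int64(-8), np.int64(23), np.int64(4)), (242, np.int64(10), np.int64(18), np.int64(-39)), (244, np.int64(11), np.int64(17), np.int64(-43)), (246, np.int64(11), np.int64(17), np.int64(-46))]
```

The reported TCP is about 34 mm below where the real fingertips are: their lower edge measures tool z ≈ -34, world z ≈ 0.064. That explains why they closed around the cap. I'll open and go about 33 mm lower, watching the force.

```bash
python3 -m pendant '[[[0,0,0],0],[[0,0,0],0],[[0,0,0],0],[[0,0,0],0]]' 0.6 && python3 -m pendant '[[[0,0,0.05],0],[[0,0,0.05],0],[[0,0,0.05],0],[[0,0,0],0]]' && python3 -m pendant '[[[0,0,0.03],0],[[0,0,0.03],0],[[0,0,0],0]]'; python3 - <<'E'
from wr import *
from station import optics, robot
o=robot.get_obs(); c=optics.camera('wrist'); pickle.dump((o,c),open('w3.pkl','wb')); cv2.imwrite('pics/w3.png',c['pixels'])
print(o['opening'])
E
```

```text
clock: 5.68
tool_pos: [0.5149, -0.1739, 0.0304]
tcp_rot: [3.142, 0.0, 2.664]
ft_force: [-0.2, -0.2, 0.3]
opening: 0.528
finger_force: 0.0
clock: 6.18
tool_pos: [0.5143, -0.1737, 0.007]
tcp_rot: [-3.141, -0.001, 2.664]
ft_force: [0.5, 0.2, 0.3]
opening: 0.601
finger_force: 0.0
clock: 6.55
tool_pos: [0.5147, -0.1738, -0.0015]
tcp_rot: [-3.142, -0.001, 2.664]
ft_force: [-0.6, 0.1, 1.1]
opening: 0.598
finger_force: 0.0
0.5975878534138803
```

View pics/w3.png

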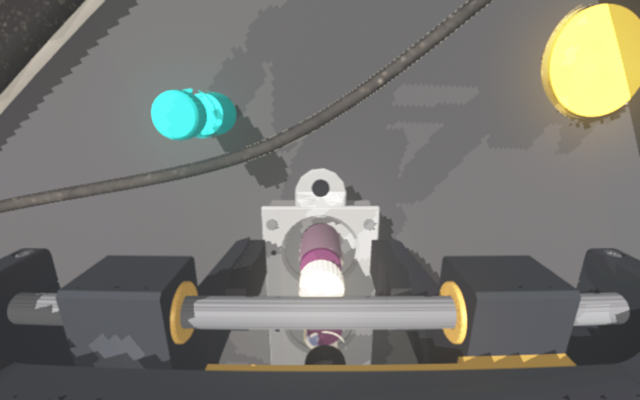

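The vial at (321,260) is centred between the open fingers at (265,…) and (373,…), and there is no contact. Closing.

```bash
python3 -m pendant '[[[0,0,0],0],[[0,0,0],0],[[0,0,0],0],[[0,0,0],0],[[0,0,0],0]]' 0.1 15 && python3 -m pendant '[[[0,0,0],0],[[0,0,0],0]]'
```

```text
clock: 7.22
tool_pos: [0.5149, -0.1739, -0.0011]
tcp_rot: [3.142, 0.0, 2.664]
ft_force: [0.6, 0.4, -0.1]
opening: 0.245
finger_force: 15.0
clock: 7.48
tool_pos: [0.515, -0.1739, -0.0011]
tcp_rot: [3.142, 0.0, 2.664]
ft_force: [0.5, 0.3, 0.5]
opening: 0.243
finger_force: 15.0
```

```bash
python3 -m pendant '[[[0,0,-0.05],0],[[0,0,-0.1],0],[[0,0,-0.2],0],[[0,0,-0.2],0],[[0,0,-0.12],0]]' && python3 -m pendant '[[[0,0,0],-0.045],[[0,0,0],-0.045],[[0,0,0],-0.045],[[0,0,0],-0.045],[[0,0,0],-0.026]]' && python3 go.py .471 .1754 .1 189.7
```

```text
clock: 8.1
tool_pos: [0.5157, -0.1741, 0.1016]
tcp_rot: [3.141, 0.002, 2.664]
ft_force: [0.5, 0.6, -0.2]
opening: 0.24
finger_force: 15.0
clock: 8.72
tool_pos: [0.5147, -0.1739, 0.0996]
tcp_rot: [3.142, -0.0, -2.969]
ft_force: [0.3, -0.7, -0.3]
opening: 0.241
finger_force: 15.0
t 8.725 pos [ 0.5147 -0.1739  0.0996] rot [ 3.1416 -0.0002 -2.9686] F [ 0.3109 -0.6612 -0.3131] q [ 0.1207  0.5001  0.1576  1.9114 -0.1119  0.7387  2.086 ]
turn 0.0011807040311042998 tilt [ 0.     -0.0002] shift units after turn [-0.1054  2.3446 -0.0025]
```

```bash
python3 -m pendant '[[[0,0.15,0],0],[[-0.02,0.27,0],0],[[-0.02,0.27,0],0],[[-0.02,0.27,0],0],[[-0.02,0.27,0],0]]' && python3 -m pendant '[[[-0.02,0.27,0],0],[[-0.005,0.27,0],0],[[0,0.27,0],0],[[0,0.2,0],0],[[0,0.105,0],0]]' && python3 -m pendant '[[[0,0,0],0],[[0,0,0],0]]' && python3 go.py .471 .1754 0 189.7; python3 - <<'E'
from wr import *
from station import optics, robot
o=robot.get_obs(); c=optics.camera('wrist'); cv2.imwrite('pics/w4.png',c['pixels']); W=wcloud(o,c)
ex=np.radians(189.7); fy=np.array([np.cos(ex),np.sin(ex)]); fx=np.array([fy[1],-fy[0]]); d=W[...,:2]-(.539,.187); a=d@fx; b=d@fy; Z=W[...,2]
m=(abs(a)<.045)&(abs(b)<.13)&(Z>.02)&(Z<.033); m[230:]=0
A,B=a[m],b[m]; print(m.sum(),'x',np.percentile(A[B<.09],[1,99]),'y max',np.percentile(B,99.8),np.median(Z[m]))
E
```

```text
clock: 9.35
tool_pos: [0.4953, 0.0112, 0.0997]
tcp_rot: [-3.141, 0.0, -2.972]
ft_force: [0.6, 1.5, -0.4]
opening: 0.239
finger_force: 15.0
clock: 9.98
tool_pos: [0.4705, 0.1771, 0.0996]
tcp_rot: [3.141, 0.0, -2.97]
ft_force: [0.8, -0.1, 0.4]
opening: 0.239
finger_force: 15.0
clock: 10.22
tool_pos: [0.4713, 0.1738, 0.0994]
tcp_rot: [-3.141, -0.0, -2.974]
ft_force: [0.2, 0.4, 0.0]
opening: 0.242
finger_force: 15.0
t 10.225 pos [0.4713 0.1738 0.0994] rot [-3.1407 -0.0001 -2.9737] F [0.243  0.3602 0.0365] q [-0.5336  0.4404  0.1118  2.0119 -0.0731  0.6934  1.3626]
turn -0.000445670562173143 tilt [-0.0009 -0.0001] shift units after turn [0.0003 0.0108 0.6626]
3500 x [-0.0297  0.0298] y max 0.11403798331730186 0.0256265188008062
```

View pics/w4.png

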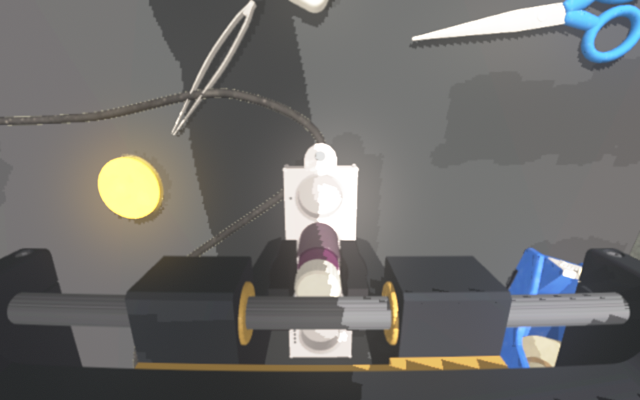

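The wrist view shows vial 1 held upright at (318,260), with the white rack's tab at (320,157) and place 1 at (320,192). The rack extents confirm its centre at (.539,.187). Lowering.

```bash
python3 -m pendant '[[[0,0.011,0.1],0],[[0,0,0.15],0],[[0,0,0.15],0],[[0,0,0.1],0],[[0,0,0.06],0]]' && python3 -m pendant '[[[0,0,0.04],0],[[0,0,0.03],0],[[0,0,0.02],0],[[0,0,0.012],0],[[0,0,0],0]]' && python3 go.py .471 .1754 -.001 189.7
```

```text
clock: 10.9
tool_pos: [0.4703, 0.1766, 0.0142]
tcp_rot: [-3.141, -0.001, -2.972]
ft_force: [0.2, -0.2, -0.0]
opening: 0.247
finger_force: 15.0
clock: 11.52
tool_pos: [0.4708, 0.1771, 0.0002]
tcp_rot: [3.142, 0.0, -2.972]
ft_force: [-0.6, 0.3, 0.0]
opening: 0.246
finger_force: 15.0
t 11.525 pos [0.4708 0.1771 0.0002] rot [ 3.1416  0.0002 -2.9718] F [-0.6309  0.298   0.0094] q [-0.5124  0.6237  0.0794  2.0407 -0.1004  0.4805  1.3817]
turn 0.0001487854369774615 tilt [0.     0.0002] shift units after turn [ 0.0006 -0.0116  0.0078]
```

Next: down 1.5 mm more, release to 0.6, rise, and check.

```bash
python3 -m pendant '[[[0,0,0.005],0],[[0,0,0.004],0],[[0,0,0],0]]' && python3 -m pendant '[[[0,0,0],0],[[0,0,0],0],[[0,0,0],0],[[0,0,0],0],[[0,0,0],0]]' 0.6 && python3 -m pendant '[[[0,0,-0.1],0],[[0,0,-0.15],0],[[0,0,-0.2],0],[[0,0,-0.22],0]]' && python3 - <<'E'
from wr import *
from station import optics, robot
o=robot.get_obs(); c=optics.camera('wrist'); caps(wcloud(o,c),.539,.187)
cv2.imwrite('pics/w5.png',c['pixels'])
E
python3 go.py .5555 -.1915 .1 152.7
```

```text
clock: 11.9
tool_pos: [0.4709, 0.1772, -0.0011]
tcp_rot: [3.141, 0.0, -2.972]
ft_force: [0.0, 0.3, 1.6]
opening: 0.245
finger_force: 14.9
clock: 12.52
tool_pos: [0.4707, 0.1771, -0.0013]
tcp_rot: [-3.142, 0.0, -2.972]
ft_force: [-0.0, 1.2, -1.1]
opening: 0.6
finger_force: 0.0
clock: 13.02
tool_pos: [0.4706, 0.177, 0.101]
tcp_rot: [3.142, 0.0, -2.972]
ft_force: [0.6, -0.2, 0.1]
opening: 0.601
finger_force: 0.0
cap px [318.2267 210.7902] 591 xy [0.4701 0.1774] [0.4705 0.1775] z 0.06508423108870426
t 13.075 pos [0.4732 0.178  0.1048] rot [ 3.1398  0.006  -2.9723] F [ 0.0187 -0.2195  1.8857] q [-0.5404  0.4325  0.1136  2.0069 -0.074   0.6997  1.3592]
turn 0.20555060329838423 tilt [0.0037 0.0053] shift units after turn [-1.6174 -1.9372  0.0319]
```

Vial 1 is placed: cap top at z = 0.065, 2 mm from the centre of its place. Now vial 2.

```bash
python3 -m pendant '[[[0,0,0],0.05],[[0,0,0],0.05],[[0,0,0],0.05],[[0,0,0],0.05],[[0,0,0],0.0055]]' && python3 -m pendant '[[[-0.18,-0.215,0],0],[[-0.18,-0.215,0],0],[[-0.18,-0.215,0],0],[[-0.18,-0.215,0],0],[[-0.18,-0.215,0],0]]' && python3 -m pendant '[[[-0.18,-0.215,0],0],[[-0.18,-0.215,0],0],[[-0.18,-0.215,0],0],[[-0.17,-0.21,0],0],[[0,0,0],0]]' && python3 -m pendant '[[[0,0,0],0]]' && python3 - <<'E'
from wr import *
from station import optics, robot
o=robot.get_obs(); c=optics.camera('wrist'); caps(wcloud(o,c),.579,-.204)
E
python3 go.py .5555 -.1918 -.0015 152.7
```

```text
clock: 13.7
tool_pos: [0.4708, 0.1773, 0.0999]
tcp_rot: [3.141, 0.0, 2.666]
ft_force: [-0.9, 0.2, 0.1]
opening: 0.598
finger_force: 0.0
clock: 14.32
tool_pos: [0.5172, -0.0293, 0.0997]
tcp_rot: [3.141, 0.0, 2.669]
ft_force: [0.3, -0.0, 0.7]
opening: 0.597
finger_force: 0.0
clock: 14.95
tool_pos: [0.5526, -0.1952, 0.0999]
tcp_rot: [-3.14, 0.002, 2.663]
ft_force: [-0.1, 0.9, -0.6]
opening: 0.602
finger_force: 0.0
clock: 15.08
tool_pos: [0.5526, -0.1901, 0.0993]
tcp_rot: [3.141, -0.001, 2.668]
ft_force: [1.2, 0.7, -0.2]
opening: 0.604
finger_force: 0.0
cap px [317.805  216.4185] 595 xy [ 0.5553 -0.1916] [ 0.5556 -0.1918] z 0.06514965931529515
cap px [315.0234 275.768 ] 556 xy [ 0.5975 -0.2157] [ 0.5981 -0.2158] z 0.06509162127656684
cap px [315.7668 332.9067] 193 xy [ 0.6422 -0.2381] [ 0.6417 -0.2372] z 0.06514062944934612
t 15.125 pos [ 0.5527 -0.1894  0.0993] rot [ 3.1407 -0.0007  2.6683] F [0.4197 0.2632 0.344 ] q [ 0.0308  0.5725  0.3016  1.8109 -0.2293  0.7928  1.5465]
turn 0.001015757104875672 tilt [ 0.0009 -0.0007] shift units after turn [-0.0238 -0.0057  0.6717]
```

```bash
python3 -m pendant '[[[-0.022,-0.002,0.1],0],[[0,0,0.15],0],[[0,0,0.2],0],[[0,0,0.12],0],[[0,0,0.06],0]]' && python3 -m pendant '[[[0,0,0.03],0],[[0,0,0.012],0],[[0,0,0],0],[[0,0,0],0]]' && python3 -m pendant '[[[0,0,0],0],[[0,0,0],0],[[0,0,0],0],[[0,0,0],0],[[0,0,0],0]]' 0.1 15 && python3 -m pendant '[[[0,0,0],0],[[0,0,0],0]]'
```

```text
clock: 15.75
tool_pos: [0.555, -0.192, 0.0034]
tcp_rot: [-3.141, -0.002, 2.667]
ft_force: [0.3, 0.8, 0.3]
opening: 0.596
finger_force: 0.0
clock: 16.25
tool_pos: [0.556, -0.1928, -0.0011]
tcp_rot: [3.141, 0.001, 2.666]
ft_force: [0.6, -0.2, 0.1]
opening: 0.6
finger_force: 0.0
clock: 16.88
tool_pos: [0.5556, -0.1926, -0.0016]
tcp_rot: [3.142, 0.0, 2.666]
ft_force: [-0.1, 0.4, -0.0]
opening: 0.246
finger_force: 15.0
clock: 17.12
tool_pos: [0.5556, -0.1926, -0.0016]
tcp_rot: [3.142, 0.0, 2.666]
ft_force: [0.2, -0.2, -0.3]
opening: 0.245
finger_force: 15.0
```

```bash
python3 -m pendant '[[[0,0,-0.05],0],[[0,0,-0.1],0],[[0,0,-0.2],0],[[0,0,-0.2],0],[[0,0,-0.12],0]]' && python3 -m pendant '[[[0,0,0],-0.045],[[0,0,0],-0.045],[[0,0,0],-0.045],[[0,0,0],-0.045],[[0,0,0],-0.025]]' && python3 go.py .5163 .1831 .1 189.7
```

```text
clock: 17.75
tool_pos: [0.5565, -0.193, 0.1014]
tcp_rot: [3.141, 0.003, 2.666]
ft_force: [-0.4, 0.1, -0.5]
opening: 0.245
finger_force: 15.0
clock: 18.38
tool_pos: [0.5554, -0.1927, 0.0992]
tcp_rot: [3.142, -0.0, -2.97]
ft_force: [-0.2, 0.7, -0.1]
opening: 0.247
finger_force: 15.0
t 18.375 pos [ 0.5554 -0.1927  0.0992] rot [ 3.1416 -0.0001 -2.9703] F [-0.1985  0.7438 -0.1275] q [ 0.1539  0.5642  0.1396  1.7943 -0.1049  0.7905  2.0881]
turn 0.0006294382120596592 tilt [ 0.     -0.0001] shift units after turn [-0.1653  2.5136 -0.0053]
```

```bash
python3 -m pendant '[[[-0.015,0.15,0],0],[[-0.03,0.29,0],0],[[-0.03,0.29,0],0],[[-0.03,0.29,0],0],[[-0.03,0.29,0],0]]' && python3 -m pendant '[[[-0.03,0.29,0],0],[[0,0.29,0],0],[[0,0.29,0],0],[[0,0.2,0],0],[[0,0.13,0],0]]' && python3 -m pendant '[[[0,0,0],0],[[0,0,0],0],[[0,0,0],0]]' && python3 go.py .5163 .1831 -.001 189.7
```

```text
clock: 19.0
tool_pos: [0.5424, 0.0058, 0.0993]
tcp_rot: [-3.141, 0.0, -2.974]
ft_force: [-0.0, 0.3, 0.3]
opening: 0.243
finger_force: 15.0
clock: 19.62
tool_pos: [0.5165, 0.1843, 0.0992]
tcp_rot: [3.141, -0.0, -2.972]
ft_force: [-0.4, -0.9, 0.1]
opening: 0.24
finger_force: 15.0
clock: 20.0
tool_pos: [0.5173, 0.181, 0.0989]
tcp_rot: [-3.141, -0.0, -2.976]
ft_force: [-0.2, 0.6, -0.1]
opening: 0.241
finger_force: 15.0
t 20.0 pos [0.5173 0.181  0.0989] rot [-3.1408 -0.     -2.9757] F [-0.1557  0.5688 -0.0675] q [-0.5017  0.5059  0.1069  1.8971 -0.0754  0.7427  1.3841]
turn -0.0010932097718239588 tilt [-0.0008 -0.    ] shift units after turn [0.0045 0.0153 0.6663]
```

```bash
python3 -m pendant '[[[0.003,0,0.1],0],[[0,0,0.15],0],[[0,0,0.15],0],[[0,0,0.1],0],[[0,0,0.06],0]]' && python3 -m pendant '[[[0,0,0.04],0],[[0,0,0.03],0],[[0,0,0.02],0],[[0,0,0.012],0],[[0,0,0],0]]' && python3 -m pendant '[[[0,0,0.003],0],[[0,0,0],0],[[0,0,0],0]]' && python3 go.py .5163 .1831 -.001 189.7
```

```text
clock: 20.62
tool_pos: [0.5161, 0.1822, 0.0138]
tcp_rot: [-3.141, -0.001, -2.974]
ft_force: [-0.6, 0.4, -1.0]
opening: 0.244
finger_force: 15.0
clock: 21.25
tool_pos: [0.5166, 0.1827, -0.0003]
tcp_rot: [3.142, 0.0, -2.973]
ft_force: [0.3, -0.5, -0.4]
opening: 0.243
finger_force: 15.0
clock: 21.62
tool_pos: [0.5165, 0.1826, -0.0008]
tcp_rot: [3.142, 0.0, -2.973]
ft_force: [-0.2, 0.6, 0.5]
opening: 0.247
finger_force: 15.0
t 21.625 pos [ 0.5165  0.1826 -0.0008] rot [ 3.1416  0.0001 -2.9733] F [-0.155   0.6391  0.4523] q [-0.4835  0.6734  0.0803  1.9265 -0.0966  0.5452  1.4011]
turn -0.00033364998136955625 tilt [0.     0.0001] shift units after turn [0.001  0.0033 0.0016]
```

```bash
python3 -m pendant '[[[0,0,0.005],0],[[0,0,0],0],[[0,0,0],0]]' && python3 -m pendant '[[[0,0,0],0],[[0,0,0],0],[[0,0,0],0],[[0,0,0],0],[[0,0,0],0]]' 0.6 && python3 -m pendant '[[[0,0,-0.1],0],[[0,0,-0.15],0],[[0,0,-0.2],0],[[0,0,-0.22],0],[[0,0,0],0]]' && python3 - <<'E'
from wr import *
from station import optics, robot
o=robot.get_obs(); c=optics.camera('wrist'); caps(wcloud(o,c),.539,.187)
cv2.imwrite('pics/w6.png',c['pixels'])
E
python3 go.py .598 -.2155 .1 152.7
```

```text
clock: 22.0
tool_pos: [0.5165, 0.1826, -0.0016]
tcp_rot: [-3.142, -0.0, -2.973]
ft_force: [0.3, -0.6, -0.4]
opening: 0.241
finger_force: 15.0
clock: 22.62
tool_pos: [0.5165, 0.1826, -0.0016]
tcp_rot: [-3.142, -0.0, -2.973]
ft_force: [0.3, -0.4, 0.7]
opening: 0.601
finger_force: 0.0
clock: 23.25
tool_pos: [0.5187, 0.1834, 0.1022]
tcp_rot: [3.14, 0.006, -2.974]
ft_force: [-0.2, 1.1, -0.5]
opening: 0.602
finger_force: 0.0
cap px [320.6497 143.9825] 628 xy [0.4704 0.1776] [0.4705 0.1775] z 0.06506619621526735
cap px [317.3425 206.9983] 581 xy [0.5159 0.1828] [0.5161 0.1828] z 0.06510932657791492
t 23.3 pos [0.5174 0.183  0.1005] rot [ 3.1408  0.0029 -2.9734] F [-0.1613 -0.0821 -0.5829] q [-0.5049  0.5029  0.1072  1.8973 -0.0765  0.7422  1.3844]
turn 0.20519441056734028 tilt [0.0017 0.0025] shift units after turn [-1.6959 -2.1142  0.0032]
```

Vials 1 and 2 are both in place. Now vial 3.

```bash
python3 -m pendant '[[[0,0,0],0.05],[[0,0,0],0.05],[[0,0,0],0.05],[[0,0,0],0.05],[[0,0,0],0.0055]]' && python3 -m pendant '[[[-0.17,-0.21,0],0],[[-0.17,-0.21,0],0],[[-0.17,-0.21,0],0],[[-0.17,-0.21,0],0],[[-0.17,-0.21,0],0]]' && python3 -m pendant '[[[-0.17,-0.21,0],0],[[-0.17,-0.21,0],0],[[-0.17,-0.21,0],0],[[-0.17,-0.21,0],0],[[-0.17,-0.22,0],0]]' && python3 -m pendant '[[[0,0,0],0],[[0,0,0],0],[[0,0,0],0]]' && python3 - <<'E'
from wr import *
from station import optics, robot
o=robot.get_obs(); c=optics.camera('wrist'); caps(wcloud(o,c),.579,-.204)
E
python3 go.py .598 -.2155 -.0015 152.7
```

```text
clock: 23.92
tool_pos: [0.5157, 0.1824, 0.0981]
tcp_rot: [-3.14, -0.001, 2.665]
ft_force: [0.0, 0.1, -0.6]
opening: 0.603
finger_force: 0.0
clock: 24.55
tool_pos: [0.5571, -0.0172, 0.0985]
tcp_rot: [-3.141, -0.001, 2.667]
ft_force: [0.4, 0.0, -0.4]
opening: 0.598
finger_force: 0.0
clock: 25.18
tool_pos: [0.5974, -0.2167, 0.0983]
tcp_rot: [3.142, -0.001, 2.668]
ft_force: [0.7, 0.0, -0.0]
opening: 0.6
finger_force: 0.0
clock: 25.55
tool_pos: [0.5976, -0.2137, 0.0986]
tcp_rot: [3.141, -0.001, 2.667]
ft_force: [0.2, 0.3, 0.0]
opening: 0.599
finger_force: 0.0
cap px [315.8083 213.9669] 605 xy [ 0.5977 -0.2156] [ 0.598  -0.2158] z 0.06514048968752142
cap px [316.4619 271.085 ] 565 xy [ 0.6389 -0.2363] [ 0.6394 -0.2363] z 0.06512063042116858
t 25.6 pos [ 0.5976 -0.2139  0.0987] rot [ 3.1409 -0.0008  2.6669] F [-0.7708  0.5907 -0.512 ] q [ 0.0724  0.6473  0.2886  1.6718 -0.2302  0.8566  1.5536]
turn 0.0005766861221757685 tilt [ 0.0007 -0.0008] shift units after turn [-0.0072 -0.0084  0.6681]
```

```bash
python3 -m pendant '[[[-0.005,0,0.1],0],[[0,0,0.15],0],[[0,0,0.2],0],[[0,0,0.12],0],[[0,0,0.06],0]]' && python3 -m pendant '[[[0,0,0.03],0],[[0,0,0.006],0],[[0,0,0],0],[[0,0,0],0]]' && python3 -m pendant '[[[0,0,0],0],[[0,0,0],0],[[0,0,0],0],[[0,0,0],0],[[0,0,0],0]]' 0.1 15 && python3 -m pendant '[[[0,0,0],0],[[0,0,0],0]]'
```

```text
clock: 26.22
tool_pos: [0.5976, -0.2156, 0.003]
tcp_rot: [-3.141, -0.002, 2.665]
ft_force: [0.2, 0.5, 0.9]
opening: 0.6
finger_force: 0.0
clock: 26.72
tool_pos: [0.5987, -0.2161, -0.0004]
tcp_rot: [3.141, 0.001, 2.664]
ft_force: [-0.1, 0.1, 0.1]
opening: 0.6
finger_force: 0.0
clock: 27.35
tool_pos: [0.5983, -0.216, -0.001]
tcp_rot: [3.142, -0.0, 2.664]
ft_force: [-1.0, 0.0, -0.1]
opening: 0.243
finger_force: 15.0
clock: 27.6
tool_pos: [0.5982, -0.216, -0.001]
tcp_rot: [-3.142, -0.0, 2.664]
ft_force: [-0.4, 0.8, -0.5]
opening: 0.241
finger_force: 15.0
```

```bash
python3 -m pendant '[[[0,0,-0.05],0],[[0,0,-0.1],0],[[0,0,-0.2],0],[[0,0,-0.2],0],[[0,0,-0.12],0]]' && python3 -m pendant '[[[0,0,0],-0.045],[[0,0,0],-0.045],[[0,0,0],-0.045],[[0,0,0],-0.045],[[0,0,0],-0.026]]' && python3 go.py .5617 .1909 .1 189.7
```

```text
clock: 28.22
tool_pos: [0.5992, -0.2165, 0.1021]
tcp_rot: [3.141, 0.003, 2.664]
ft_force: [0.8, 1.0, -0.2]
opening: 0.245
finger_force: 15.0
clock: 28.85
tool_pos: [0.5981, -0.2161, 0.0998]
tcp_rot: [-3.142, -0.0, -2.969]
ft_force: [0.3, 0.2, 0.2]
opening: 0.243
finger_force: 15.0
t 28.85 pos [ 0.5981 -0.2161  0.0998] rot [-3.1416 -0.0001 -2.9686] F [0.3089 0.17   0.2129] q [ 0.1871  0.6339  0.127   1.6612 -0.0997  0.853   2.0991]
turn 0.0011753061041896488 tilt [-0.     -0.0001] shift units after turn [-0.2182  2.7154 -0.0011]
```

```bash
python3 -m pendant '[[[-0.018,0.15,0],0],[[-0.04,0.31,0],0],[[-0.04,0.31,0],0],[[-0.04,0.31,0],0],[[-0.04,0.31,0],0]]' && python3 -m pendant '[[[-0.04,0.31,0],0],[[0,0.31,0],0],[[0,0.31,0],0],[[0,0.25,0],0],[[0,0.145,0],0]]' && python3 -m pendant '[[[0,0,0],0],[[0,0,0],0],[[0,0,0],0]]' && python3 go.py .5617 .1909 -.001 189.7
```

```text
clock: 29.48
tool_pos: [0.5886, -0.0024, 0.0997]
tcp_rot: [3.141, 0.0, -2.972]
ft_force: [0.7, -0.7, 0.3]
opening: 0.246
finger_force: 15.0
clock: 30.1
tool_pos: [0.5599, 0.1948, 0.0996]
tcp_rot: [3.14, -0.001, -2.969]
ft_force: [-0.5, 0.4, 0.3]
opening: 0.244
finger_force: 15.0
clock: 30.48
tool_pos: [0.5621, 0.1888, 0.0995]
tcp_rot: [-3.141, -0.0, -2.975]
ft_force: [-0.1, -0.5, -0.5]
opening: 0.246
finger_force: 15.0
t 30.475 pos [0.5621 0.1888 0.0995] rot [-3.1406 -0.     -2.9748] F [-0.1132 -0.4694 -0.5357] q [-0.4767  0.5697  0.1034  1.7786 -0.0765  0.7975  1.4015]
turn -0.0007900059588909052 tilt [-0.001 -0.   ] shift units after turn [0.0005 0.0146 0.6702]
```

```bash
python3 -m pendant '[[[0,0,0.1],0],[[0,0,0.15],0],[[0,0,0.15],0],[[0,0,0.1],0],[[0,0,0.06],0]]' && python3 -m pendant '[[[0,0,0.04],0],[[0,0,0.03],0],[[0,0,0.02],0],[[0,0,0.012],0],[[0,0,0],0]]' && python3 -m pendant '[[[0,0,0.007],0],[[0,0,0],0],[[0,0,0],0]]' && python3 go.py .5617 .1909 -.001 189.7
```

```text
clock: 31.1
tool_pos: [0.5612, 0.1904, 0.0143]
tcp_rot: [-3.141, -0.001, -2.972]
ft_force: [-0.3, -0.2, 0.0]
opening: 0.247
finger_force: 15.0
clock: 31.72
tool_pos: [0.5617, 0.191, 0.0003]
tcp_rot: [3.142, 0.0, -2.972]
ft_force: [-0.6, 0.3, 0.0]
opening: 0.242
finger_force: 15.0
clock: 32.1
tool_pos: [0.5617, 0.1909, -0.0008]
tcp_rot: [3.142, 0.0, -2.972]
ft_force: [0.1, -0.1, -0.8]
opening: 0.241
finger_force: 15.0
t 32.1 pos [ 0.5617  0.1909 -0.0008] rot [ 3.1416  0.0001 -2.9718] F [ 0.0862 -0.0828 -0.7828] q [-0.4628  0.7252  0.0808  1.8063 -0.0932  0.6136  1.4146]
turn 0.00016273758406698692 tilt [0.     0.0001] shift units after turn [ 0.0001 -0.0003  0.0016]
```

```bash
python3 -m pendant '[[[0,0,0.003],0],[[0,0,0],0]]' && python3 -m pendant '[[[0,0,0],0],[[0,0,0],0],[[0,0,0],0],[[0,0,0],0],[[0,0,0],0]]' 0.6 && python3 -m pendant '[[[0,0,-0.1],0],[[0,0,-0.15],0],[[0,0,-0.2],0],[[0,0,-0.22],0],[[0,0,0],0]]' && python3 - <<'E'
from wr import *
from station import optics, robot
o=robot.get_obs(); c=optics.camera('wrist'); caps(wcloud(o,c),.539,.187)
E
python3 go.py .6392 -.2362 .1 152.7
```

```text
clock: 32.35
tool_pos: [0.5618, 0.191, -0.0011]
tcp_rot: [3.142, 0.0, -2.972]
ft_force: [0.2, -0.5, 2.0]
opening: 0.24
finger_force: 15.0
clock: 32.98
tool_pos: [0.5617, 0.1909, -0.0013]
tcp_rot: [3.142, 0.0, -2.972]
ft_force: [-0.9, 0.0, 0.3]
opening: 0.6
finger_force: 0.0
clock: 33.6
tool_pos: [0.5639, 0.1917, 0.1028]
tcp_rot: [3.14, 0.006, -2.972]
ft_force: [0.2, -0.0, -0.4]
opening: 0.607
finger_force: 0.0
cap px [320.1992  73.4133] 738 xy [0.4707 0.1777] [0.4707 0.1776] z 0.06506210332449641
cap px [316.5282 143.8277] 621 xy [0.5162 0.183 ] [0.5164 0.183 ] z 0.06506720321495359
cap px [317.3149 206.7716] 578 xy [0.5612 0.1911] [0.5616 0.1912] z 0.06505249797902946
t 33.65 pos [0.5627 0.1913 0.101 ] rot [ 3.1408  0.0031 -2.9718] F [ 0.7247  0.1435 -0.4674] q [-0.4793  0.5677  0.1029  1.7775 -0.0773  0.7971  1.402 ]
turn 0.20570722954580659 tilt [0.0017 0.0027] shift units after turn [-1.7606 -2.2986  0.007 ]
```

Three are in place. Now vial 4.

```bash
python3 -m pendant '[[[0,0,0],0.05],[[0,0,0],0.05],[[0,0,0],0.05],[[0,0,0],0.05],[[0,0,0],0.0055]]' && python3 -m pendant '[[[-0.17,-0.23,0],0],[[-0.18,-0.23,0],0],[[-0.18,-0.23,0],0],[[-0.18,-0.23,0],0],[[-0.18,-0.23,0],0]]' && python3 -m pendant '[[[-0.18,-0.23,0],0],[[-0.18,-0.23,0],0],[[-0.18,-0.23,0],0],[[-0.17,-0.23,0],0],[[-0.17,-0.23,0],0]]' && python3 -m pendant '[[[0,0,0],0],[[0,0,0],0],[[0,0,0],0]]' && python3 - <<'E'
from wr import *
from station import optics, robot
o=robot.get_obs(); c=optics.camera('wrist'); caps(wcloud(o,c),.579,-.204)
E
python3 go.py .6392 -.2362 -.0015 152.7
```

```text
clock: 34.28
tool_pos: [0.5609, 0.1907, 0.0984]
tcp_rot: [-3.14, -0.001, 2.667]
ft_force: [-0.0, -0.4, -0.8]
opening: 0.601
finger_force: 0.0
clock: 34.9
tool_pos: [0.6011, -0.025, 0.0988]
tcp_rot: [-3.141, -0.001, 2.669]
ft_force: [0.1, -0.2, -0.5]
opening: 0.6
finger_force: 0.0
clock: 35.52
tool_pos: [0.6393, -0.2386, 0.0986]
tcp_rot: [3.142, -0.001, 2.669]
ft_force: [0.3, 0.8, -0.2]
opening: 0.598
finger_force: 0.0
clock: 35.9
tool_pos: [0.6398, -0.2352, 0.0989]
tcp_rot: [3.141, -0.001, 2.669]
ft_force: [0.2, 0.5, -0.1]
opening: 0.599
finger_force: 0.0
cap px [316.1611 212.5316] 602 xy [ 0.6392 -0.2363] [ 0.6396 -0.2364] z 0.06514580616621199
t 35.95 pos [ 0.6398 -0.2354  0.0991] rot [ 3.1407 -0.0007  2.6686] F [0.3853 0.4658 0.1293] q [ 0.1063  0.7185  0.2781  1.5335 -0.23    0.9224  1.5564]
turn 0.001104038961082337 tilt [ 0.0009 -0.0007] shift units after turn [ 0.0014 -0.0067  0.6704]
```

```bash
python3 -m pendant '[[[0.003,0,0.1],0],[[0,0,0.15],0],[[0,0,0.2],0],[[0,0,0.12],0],[[0,0,0.06],0]]' && python3 -m pendant '[[[0,0,0.03],0],[[0,0,0.008],0],[[0,0,0],0],[[0,0,0],0]]' && python3 -m pendant '[[[0,0,0],0],[[0,0,0],0],[[0,0,0],0],[[0,0,0],0],[[0,0,0],0]]' 0.1 15 && python3 -m pendant '[[[0,0,0],0],[[0,0,0],0]]'
```

```text
clock: 36.58
tool_pos: [0.6383, -0.2368, 0.0028]
tcp_rot: [-3.141, -0.002, 2.666]
ft_force: [1.1, 0.0, 0.3]
opening: 0.598
finger_force: 0.0
clock: 37.08
tool_pos: [0.6397, -0.2373, -0.0004]
tcp_rot: [3.141, 0.001, 2.666]
ft_force: [0.5, 0.5, -0.1]
opening: 0.601
finger_force: 0.0
clock: 37.7
tool_pos: [0.6392, -0.2372, -0.001]
tcp_rot: [3.142, -0.0, 2.666]
ft_force: [0.6, 0.4, 0.6]
opening: 0.242
finger_force: 15.0
clock: 37.95
tool_pos: [0.6392, -0.2372, -0.001]
tcp_rot: [-3.142, -0.0, 2.666]
ft_force: [-0.1, -0.0, 0.2]
opening: 0.244
finger_force: 15.0
```

```bash
python3 -m pendant '[[[0,0,-0.05],0],[[0,0,-0.1],0],[[0,0,-0.2],0],[[0,0,-0.2],0],[[0,0,-0.12],0]]' && python3 -m pendant '[[[0,0,0],-0.045],[[0,0,0],-0.045],[[0,0,0],-0.045],[[0,0,0],-0.045],[[0,0,0],-0.025]]' && python3 go.py .607 .1986 .1 189.7
```

```text
clock: 38.58
tool_pos: [0.6402, -0.2377, 0.1022]
tcp_rot: [3.141, 0.003, 2.666]
ft_force: [-0.8, -0.1, -0.4]
opening: 0.245
finger_force: 15.0
clock: 39.2
tool_pos: [0.639, -0.2373, 0.0998]
tcp_rot: [3.142, -0.0, -2.97]
ft_force: [-0.6, -0.7, -0.6]
opening: 0.242
finger_force: 15.0
t 39.2 pos [ 0.639  -0.2373  0.0998] rot [ 3.1416 -0.0002 -2.9703] F [-0.5537 -0.7347 -0.6395] q [ 0.2112  0.7043  0.1197  1.5267 -0.0975  0.9167  2.1042]
turn 0.0006402558618430896 tilt [ 0.     -0.0002] shift units after turn [-0.2791  2.9003 -0.0013]
```

```bash
python3 -m pendant '[[[-0.03,0.15,0],0],[[-0.05,0.33,0],0],[[-0.05,0.33,0],0],[[-0.05,0.33,0],0],[[-0.05,0.33,0],0]]' && python3 -m pendant '[[[-0.05,0.33,0],0],[[0,0.33,0],0],[[0,0.33,0],0],[[0,0.27,0],0],[[0,0.17,0],0]]' && python3 -m pendant '[[[0,0,0],0],[[0,0,0],0],[[0,0,0],0]]' && python3 go.py .607 .1986 -.001 189.7
```

```text
clock: 39.83
tool_pos: [0.6357, -0.0101, 0.0998]
tcp_rot: [3.141, 0.0, -2.974]
ft_force: [-0.2, 1.1, 0.1]
opening: 0.249
finger_force: 15.0
clock: 40.45
tool_pos: [0.6057, 0.2038, 0.0996]
tcp_rot: [3.14, -0.001, -2.971]
ft_force: [0.4, -0.0, 0.0]
opening: 0.239
finger_force: 15.0
clock: 40.83
tool_pos: [0.6082, 0.1967, 0.0996]
tcp_rot: [-3.141, -0.0, -2.976]
ft_force: [-0.1, -1.2, 0.1]
opening: 0.246
finger_force: 15.0
t 40.825 pos [0.6082 0.1967 0.0996] rot [-3.1406 -0.     -2.9761] F [-0.1152 -1.2135  0.1276] q [-0.4561  0.6382  0.1038  1.6508 -0.0804  0.857   1.4163]
turn -0.001222076719711555 tilt [-0.001 -0.   ] shift units after turn [0.0055 0.0135 0.6705]
```

```bash
python3 -m pendant '[[[0.003,0,0.1],0],[[0,0,0.15],0],[[0,0,0.15],0],[[0,0,0.1],0],[[0,0,0.06],0]]' && python3 -m pendant '[[[0,0,0.04],0],[[0,0,0.03],0],[[0,0,0.02],0],[[0,0,0.012],0],[[0,0,0],0]]' && python3 -m pendant '[[[0,0,0.007],0],[[0,0,0],0],[[0,0,0],0]]' && python3 go.py .607 .1986 -.001 189.7
```

```text
clock: 41.45
tool_pos: [0.6069, 0.1981, 0.0143]
tcp_rot: [-3.141, -0.001, -2.974]
ft_force: [-0.6, -0.4, -0.3]
opening: 0.244
finger_force: 15.0
clock: 42.08
tool_pos: [0.6074, 0.1987, 0.0003]
tcp_rot: [3.142, 0.0, -2.973]
ft_force: [-0.3, -0.4, -0.1]
opening: 0.246
finger_force: 15.0
clock: 42.45
tool_pos: [0.6074, 0.1987, -0.0008]
tcp_rot: [3.142, 0.0, -2.973]
ft_force: [0.1, 1.0, 0.7]
opening: 0.238
finger_force: 15.0
t 42.45 pos [ 0.6074  0.1987 -0.0008] rot [ 3.1416  0.0001 -2.9734] F [0.0643 0.9972 0.6577] q [-0.4451  0.7813  0.0843  1.6791 -0.0938  0.685   1.4266]
turn -0.00035266387766519163 tilt [0.     0.0001] shift units after turn [0.0028 0.0001 0.0017]
```

```bash
python3 -m pendant '[[[0,0,0.003],0],[[0,0,0],0]]' && python3 -m pendant '[[[0,0,0],0],[[0,0,0],0],[[0,0,0],0],[[0,0,0],0],[[0,0,0],0]]' 0.6 && python3 -m pendant '[[[0,0,-0.1],0],[[0,0,-0.2],0],[[0,0,-0.25],0],[[0,0,-0.25],0],[[0,0,-0.2],0]]' && python3 -m pendant '[[[0,0,0],0],[[0,0,0],0],[[0,0,0],0]]' && python3 - <<'E'
from wr import *
from station import optics, robot
o=robot.get_obs(); c=optics.camera('wrist'); caps(wcloud(o,c),.539,.187)
cv2.imwrite('pics/w9.png',c['pixels'])
E
```

```text
clock: 42.7
tool_pos: [0.6075, 0.1987, -0.0011]
tcp_rot: [3.142, 0.0, -2.973]
ft_force: [-0.6, -0.1, 2.2]
opening: 0.243
finger_force: 15.0
clock: 43.32
tool_pos: [0.6074, 0.1987, -0.0013]
tcp_rot: [-3.142, 0.0, -2.973]
ft_force: [0.1, -0.1, 0.5]
opening: 0.6
finger_force: 0.0
clock: 43.95
tool_pos: [0.608, 0.1988, 0.1517]
tcp_rot: [3.141, 0.002, -2.974]
ft_force: [-0.2, 0.1, -0.1]
opening: 0.603
finger_force: 0.0
clock: 44.32
tool_pos: [0.6065, 0.1984, 0.1475]
tcp_rot: [-3.141, -0.002, -2.973]
ft_force: [0.3, -0.2, 0.3]
opening: 0.604
finger_force: 0.0
cap px [320.8498  21.3379] 586 xy [0.4708 0.1781] [0.4708 0.1782] z 0.06501723353016879
cap px [317.432   84.5477] 493 xy [0.5168 0.1831] [0.5169 0.1831] z 0.06511473182746542
cap px [318.1557 142.2783] 424 xy [0.5615 0.1912] [0.5618 0.1912] z 0.0650705736644114
cap px [318.0341 195.9343] 411 xy [0.6073 0.1988] [0.6074 0.1989] z 0.06518269803272479
```

View pics/w9.png

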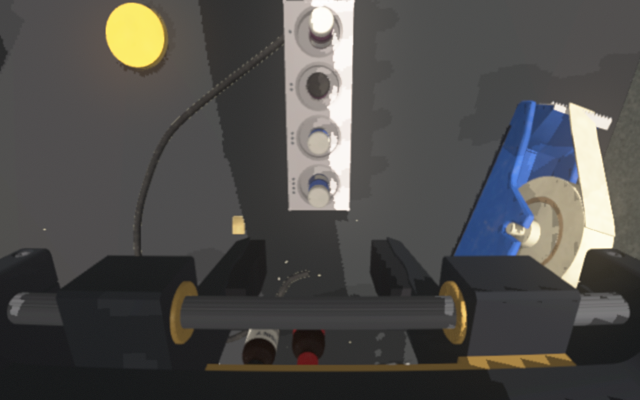

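All four vials stand in the white rack, at (321,21), (317,85), (318,142) and (318,196), in the original order with cap tops at z = 0.065. The gripper is clear and the dish is untouched at (136,35).

```bash
python3 -c "
from station import robot
print(robot.sign_off())"
```

```text
the job is handed in; nothing more can be done
None
```

All four vials are in the white rack in their original order, upright and released, each within about 3 mm of the centre of its place; I handed the job in at about 44 s, without touching the dish or canister.

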